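Take the red-banded spray head out of the indexing magazine for service

TASK

Turn the spray-head magazine by its bar handle until the head with the red band stands at the front gap of the keeper rim, unscrew it there (anticlockwise) and lift it out. Stand it upright on the free half of the mat and let go, then take it again from the side and lay it down gently in the two blue saddles of the sloping rest, tip end up the slope and body bedded in both saddles. The brass spray tip must touch nothing, the other heads stay in their cups, and everything else on the bench stays where it is.

Things in the scene. Friction and masses are not known exactly. Their poses are not given: they have to be found in the camera images.
- turret (a joint): How far the turret has been turned since the start, rad, anticlockwise from above; it turns either way without end. Its five stations are 2*pi/5 apart. A spring detent draws it to the nearest station when it is let go within 0.4 rad of it (it settles within about 0.03 rad) and resists with at most 0.2 N m between stations.
- handle (a point): Middle of the turret's black bar handle, on the vertical turret axis, 158 mm above the bench. The bar is 56 mm long (along this point's x axis, turning with the turret), 22 mm wide, 31 mm high, and this point is at half its height. Below the bar is a neck 20 mm across, 22 mm high, on a 34 mm column.
- magazine: The fixed base of the turret, 268 mm across; origin on the turret axis at bench level; stands turned by up to 0.3 rad. Upright on the turret, on a circle of 88 mm radius, stand four spray heads (red, blue, green, yellow band and cone; tops 180 mm above the bench) and one empty cup. At the start the empty cup is at the front.
- front (a point): Where the axis of a head stands when its station is at the front gap, at the height of the cup's rim, 62 mm above the bench; its -x axis points out of the gap. Elsewhere a fixed keeper rim (73 to 77 mm above the bench, 111 to 131 mm from the turret axis) laps 6 mm over the heads' flanges, so a head can be lifted out only here.
- head_mid (a point): The red-banded head: middle of its round steel body, on its axis, 65 mm from its foot; z points to the tip. Whole head 130 mm, 0.28 to 0.42 kg. From the foot: spigot with lugs 44 mm across, 12 mm long; flange 58 mm across, 8 mm thick; body 38 mm across from 20 to 110 mm (red band near the flange, knurled at the top); red cone 12 mm; brass tip 8 mm.
- head_foot (a point): Centre of the underside of the red-banded head's spigot; 50 mm above the bench in the cup, 12 mm below its rim. Coarse right-hand thread: it comes free after turning 0.9 to 1.05 rad anticlockwise from above and meets a stop at 1.4 to 1.5 rad (turn 1.25 rad, one grasp, not against the stop); turns easily, may rise 3 mm meanwhile, then lifts straight out. It stands on this foot.
- spray_tip: The brass spray tip of the red-banded head, 9 mm across and 8 mm long; origin at its root on the head's axis, 122 mm from the foot. Delicate: it must touch nothing.
- rest_seat (a point): Where head_mid lies when the head is seated in the rest, 66 mm above the bench; x is the head's axis then, pointing to the tip end, 25 degrees above level. Two blue V saddles, open to above, 10 mm thick and 62 mm apart (52 mm clear between), hold the body; the flange lies beyond the lower one. They are 60 mm wide, no higher than the head's axis.
- mat_spot (a point): Middle of the free half of the blue-grey mat, on its top, 3 mm above the bench. The free half reaches 90 mm each way along this point's x axis (the rest's direction seen from above) and 60 mm each way along y. The rest, fixed on the mat, is 140 mm away along -y.
- head_blue: Another spray head, like the red one but with a blue band, standing in its own cup; it rides round with the turret and must stay in its cup. Origin at its foot.
- head_green: Another spray head, like the red one but with a green band, standing in its own cup; it rides round with the turret and must stay in its cup. Origin at its foot.
- head_yellow: Another spray head, like the red one but with a yellow band, standing in its own cup; it rides round with the turret and must stay in its cup. Origin at its foot.
- screwdriver: Bystander, leave it alone: red-handled screwdriver, 173 mm long, lying near the front edge of the bench, right of or before the magazine. Origin under its middle.
- syringe: Bystander, leave it alone: syringe, 113 mm long, lying left of the magazine near the front edge. Origin under its middle.
- petri: Bystander, leave it alone: low clear dish, 74 mm across, 12 mm high, left of the magazine. Origin under its middle.
- spare_nozzle: Bystander, leave it alone: small white waisted spool-shaped nozzle, 26 mm high, standing left behind the magazine. Origin under its middle.
- caliper: Bystander, leave it alone: digital caliper, 235 mm long, lying right of the mat. Origin under its middle.
- tweezers: Bystander, leave it alone: tweezers, 126 mm long, lying right of the mat. Origin under its middle.
- climate_meter: Bystander, leave it alone: small white and blue climate meter with a display, 84 mm high, standing behind the mat. Origin under its middle.
- vial: Bystander, leave it alone: vial with black cap, 28 mm across, 56 mm high, behind the mat. Origin under its middle.
There are look-alikes about, which are no part of the job. Leave any orange look-alike of the head_green alone.

How it is judged:
On the way, in this order (a step that is already met when the one before it is completed fails the run):
1. the red-banded head, still in its cup, stands at the front gap (horizontal distance between head_mid and front below 0.01 m and height (world z) of head_foot below 0.06 m), for 0.2 s.
2. the head has been unscrewed and lifted clear of its cup (height (world z) of head_foot above 0.075 m), for 0.1 s.
3. the head stands upright on the free half of the mat, let go (horizontal distance between head_foot and mat_spot below 0.07 m and height (world z) of head_foot below 0.008 m and angle between head_mid's own z axis and vertical below 0.08 rad and contact force between the fingers and head below 0.1 N), for 0.2 s.
At the end, for the whole second after the job is handed in: The red-banded head lies in both saddles of the rest, tip up the slope: middle of its body within 14 mm of the seat point, axis within 0.12 rad of the rest's axis; released and at rest. The other heads are still in their cups (height (world z) of each of head_blue, head_green, head_yellow below 0.058 m and distance between head_mid and rest_seat below 0.014 m and angle between the z axis of head_mid and the x axis of rest_seat, either way round below 0.12 rad and x of spray_tip in the frame of rest_seat above 0.03 m and contact force between the fingers and head below 0.1 N and linear speed of head below 0.01 m/s); the robot touches nothing.
It fails at once if the brass spray tip touches something (contact force between spray_tip and anything else above 0.5 N).
It fails at once if the head is dropped or rammed into the rest: it moves faster than 0.35 m/s within 30 mm of its seat (distance between head_mid and rest_seat below 0.03 m and linear speed of head above 0.35 m/s).
It fails at once if another head leaves its cup (height (world z) of any of head_blue, head_green, head_yellow above 0.058 m).
It fails at once if a bystander is moved by more than 25 mm (distance of any of screwdriver, syringe, petri, spare_nozzle, caliper, tweezers, climate_meter, vial from where it was at the start of the episode above 0.025 m).
It also fails if it takes over 72 s, if anything falls off the work surface, if the arm or the gripper's body presses on something with over 40 N, if the wrist force passes 120 N, or if a joint passes its speed limit or range.

ROBOT

A 7-joint arm with a two-finger parallel gripper is mounted at the origin on a cart in front of the work surface, level with it; the furniture and walls round the work are solid. World frame = base frame: x ahead of the robot, y to its left, z up, the work surface at z = 0. Lengths are in m, angles in rad, forces in N, time in s.
With the tool pointing down it reaches from about 0.4 to 0.875 m from the base axis. Payload 19.3 kg.
Tool frame: the origin (TCP) lies on the mounting face of the last link; the fingertips stand 173 mm ahead of it and the grasp point (between the pads) lies 155 mm ahead of it (bot.grip_point_offset is the distance from the TCP to the grasp point, in m); z points along the fingers, y is the line along which they close (so a half turn about z gives the same grasp; the last joint's range is limited). The gripper opens to 85 mm and grips with 20 to 120 N. Pads are 22 mm wide; open, the fingers measure 114 mm over their backs; the gripper's body (76 mm by 85 mm) begins 54 mm behind the grasp point. The pads swing forward as they close: fully open they stand 13 mm farther back than shut.
Start: joints at [-1.4, 0.521, -0.036, 1.599, 0.021, 1.021, -0.113], TCP at [0.149, 0.607, 0.405] pointing down, gripper open.
Joint ranges: [-2.91, 2.91], [-0.3, 2.13], [-1.5, 1.42], [0.17, 2.43], [-1.26, 4.41], [0.16, 1.93], [-2.52, 2.52]. Speed limits (rad/s): [1.89, 1.89, 2.39, 2.39, 3.01, 3.01, 3.01].

INTERFACE

Orientations are given as [roll, pitch, yaw] about the fixed x, y, z axes, in that order (R = Rz(yaw) Ry(pitch) Rx(roll)).
In Python, from workcell import bot gives the robot as it stands.
- The arm moves only by the tool arm_command, never from a script. Its argument "deltas" is a list of rows, each a list of 3 entries, a list of its own where there are three numbers: the shift along the tool's x, y, z in cm, then the turn, a rotation vector about the tool's x, y, z in rad, then the finger opening in cm, from 0 to 8.54. In form: [[[tx, ty, tz], [rx, ry, rz], claw], ...]. A call has 1 to 20 rows; each row shifts and turns the commanded pose from where the row before left it, along the tool's axes as they then stand; what a row does not reach is not made up. A row lasts 1/10 s, in which the tool goes at most 50 mm and 8.59 degrees, less where a joint would pass 70% of its speed; a pose out of reach is approached as far as the arm can. A call with a gripper value outside its range is refused whole. The fingers move at their own pace and stop on an object; "newtons" is the grip in N (left out, the last holds). Time passes only in rows, so rows that do not move let the fingers close. It gives the time, the measured TCP pose, the force, the opening and the grip force at its end, in the units of the state.
- bot.observe(): the state, without advancing time (a new reading comes with each control period).
- bot.grab_frame(name): name is "side" or "top"; returns a dict with "frame" (420x560x3 uint8, red, green, blue), "K" (3x3 intrinsics, pixels), "rvec" (rotation vector, rad) and "tvec" (3), from world to camera coordinates, as OpenCV has them. Camera axes: x right, y down, z forward; pixel columns grow to the right and rows downward; lengths in m; the calibration is good to about 2 mm. A picture is of the moment at which its call begins. There is no depth.
- bot.job_done(): hands the job in; it is judged then, once.
Trained networks look in a picture, given as the dict that the camera call returned (one of the last four; its "shot" number tells which), for a name from the list of things; names that differ only in an ending like _2 or _b are one class to them, and where a whole thing is asked for, a point or a joint stands for the part that bears it (a point fixed in the world has none). Each returns a list of dicts, best first, with "p" (0 to 1); they miss things now and then, are a little off and sometimes report something else, mostly with a low value. They report only what shows in the picture. A call takes as long as a camera call. They do not tell look-alikes from the thing itself.
- bot.find_in(name, picture): "rect" ([left, top, width, height] in pixels, round what is visible of it).
- bot.mark_of(name, picture): "at" ([column, row] in pixels: a listed point, or the origin of a listed thing).
The state is a dict: "clock": time; "qpos": joint angles; "qd": joint speeds; "joint_efforts": joint torques, N m; "position": TCP position; "tool_rot": TCP orientation; "force": force on the tool from outside, world axes, zero at the start; "moment": the same for the moment, N m; "grip_width": finger opening in m; "finger_force": force on a finger pad.
Only numpy, scipy, OpenCV 4.12 (cv2) and the standard library are available. Lean on these libraries where they do the work, as an engineer would, in place of code of your own. Each camera call takes 0.05 s, during which the arm holds its last target. There are 200 camera calls.

## Working session

There is one attempt and no reset: what is moved stays moved. The work goes in short steps, Python scripts to look and compute and a tool call to move; the robot and the scene stay as the last step left them, time stands still between calls to the robot, and variables do not carry over. Pictures are saved under pics/ and viewed, at most 13 in all, crops included, and the job is handed in when it is done.

Besides the shell and the picture viewer there is one more tool, called after "Emit:" as name([rows], argument=value, ...), one row to a line, values as JSON. arm_command: Moves the arm, as the interface text tells. Its arguments: {"type":"object","properties":{"deltas":{"type":"array","items":{"type":"array"}},"newtons":{"type":"number"}},"required":["deltas"]}

```bash
mkdir -p pics; ls; cat > h.py <<'E'
import numpy as np, cv2
from scipy.spatial.transform import Rotation as R
from workcell import bot
def grab(n,save=None):
    d=bot.grab_frame(n)
    if save: cv2.imwrite('pics/'+save,d['frame'][:,:,::-1])
    return d
def ray(d,px):
    K=np.array(d['K']);Rm=cv2.Rodrigues(np.array(d['rvec'],float))[0];t=np.array(d['tvec'],float).ravel()
    c=-Rm.T@t; v=Rm.T@np.linalg.solve(K,[px[0],px[1],1.]); return c,v/np.linalg.norm(v)
def atz(d,px,z):
    c,v=ray(d,px); return c+v*(z-c[2])/v[2]
def tri(d1,p1,d2,p2):
    c1,v1=ray(d1,p1);c2,v2=ray(d2,p2)
    s=np.linalg.lstsq(np.c_[v1,-v2],c2-c1,rcond=None)[0]
    a=c1+v1*s[0];b=c2+v2*s[1]; return (a+b)/2,np.linalg.norm(a-b)
def proj(d,P):
    return cv2.projectPoints(np.array(P,float).reshape(-1,3),np.array(d['rvec'],float),np.array(d['tvec'],float),np.array(d['K'],float),None)[0].reshape(-1,2)
E
python3 - <<'E'
from h import *
np.set_printoptions(precision=4,suppress=True)
s=grab('side','s0.png');t=grab('top','t0.png')
cv2.imwrite('pics/st0.png',np.vstack([s['frame'],t['frame']])[:,:,::-1])
o=bot.observe();print(o['position'],o['tool_rot'],o['clock'])
for d in (s,t): print(ray(d,(280,210)))
for n in ['handle','magazine','front','head_mid','head_foot','spray_tip','rest_seat','mat_spot','head_blue','head_green','head_yellow','climate_meter','vial','caliper']:
    a=bot.mark_of(n,s)[:3];b=bot.mark_of(n,t)[:3]
    print(n,[(np.round(x['at']),round(x['p'],2)) for x in a],[(np.round(x['at']),round(x['p'],2)) for x in b])
    if a and b: print('   ',*tri(s,a[0]['at'],t,b[0]['at']))
E
```

```text
pics
[0.149  0.6069 0.4042] [-3.1406  0.0001  2.9007] 0.1
(array([ 0.1722, -1.0716,  0.8303]), array([ 0.318 ,  0.7707, -0.5523]))
(array([ 0.5214, -0.0828,  1.5408]), array([ 0.0545, -0.0064, -0.9985]))
handle [(array([250., 160.]), 0.72)] [(array([202., 212.]), 0.89)]
    [0.5778 0.176  0.173 ] 0.013437360773018442
magazine [(array([251., 197.]), 0.8), (array([325., 380.]), 0.46)] []
front [(array([230., 191.]), 0.72)] [(array([207., 239.]), 0.66)]
    [0.4899 0.1738 0.0643] 0.0014112604066564376
head_mid [(array([240., 166.]), 0.91)] [(array([175., 223.]), 0.65)]
    [0.553  0.2792 0.1002] 0.01408419944941319
head_foot [(array([234., 180.]), 0.52)] [(array([184., 226.]), 0.66)]
    [0.5337 0.2624 0.0523] 0.008077792235615089
spray_tip [(array([255., 200.]), 0.49), (array([253., 201.]), 0.25)] []
rest_seat [(array([263., 269.]), 0.76)] [(array([227., 220.]), 0.71), (array([327., 248.]), 0.6)]
    [ 0.5864  0.1427 -0.3081] 0.03500009464527551
mat_spot [(array([253., 255.]), 0.59)] [(array([290., 244.]), 0.64)]
    [ 0.4746 -0.1315  0.0097] 0.00029585108340673125
head_blue [(array([274., 191.]), 0.57)] [(array([218., 193.]), 0.6)]
    [0.6542 0.1425 0.0484] 0.012303503026143452
head_green [(array([362., 247.]), 0.81), (array([263., 178.]), 0.8), (array([310., 190.]), 0.64)] [(array([306., 157.]), 0.65), (array([190., 196.]), 0.58), (array([210., 155.]), 0.52)]
    [ 0.8181 -0.193  -0.0062] 0.011119000749169937
head_yellow [(array([256., 204.]), 0.6)] [(array([232., 220.]), 0.77)]
    [0.5589 0.0843 0.0472] 0.0038402341161956955
climate_meter [(array([341., 279.]), 0.79)] [(array([338., 191.]), 0.45)]
    [ 0.6836 -0.313   0.001 ] 0.0020578325334152095
vial [(array([336., 256.]), 0.68)] [(array([312., 182.]), 0.39)]
    [ 0.716  -0.215   0.0004] 0.0019715354958296473
caliper [(array([327., 379.]), 0.9)] [(array([411., 242.]), 0.82), (array([329., 249.]), 0.73)]
    [ 0.4933 -0.5938  0.0062] 0.0030291859325206477
```

```bash
python3 - <<'E'
import cv2,numpy as np
s=cv2.imread('pics/s0.png');t=cv2.imread('pics/t0.png')
a=cv2.resize(s[130:330,180:400],None,fx=2.6,fy=2.6,interpolation=cv2.INTER_CUBIC)
a=cv2.resize(s[120:320,180:380],(400,400),interpolation=cv2.INTER_CUBIC)
b=cv2.resize(t[130:330,160:360],(400,400),interpolation=cv2.INTER_CUBIC)
cv2.imwrite('pics/c0.png',np.hstack([a,b]))
E
```

```text
(no output)
```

View pics/c0.png

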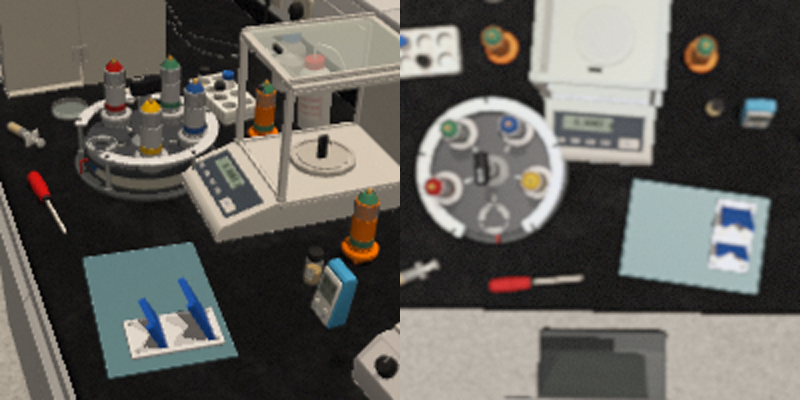

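View pics/s0.png

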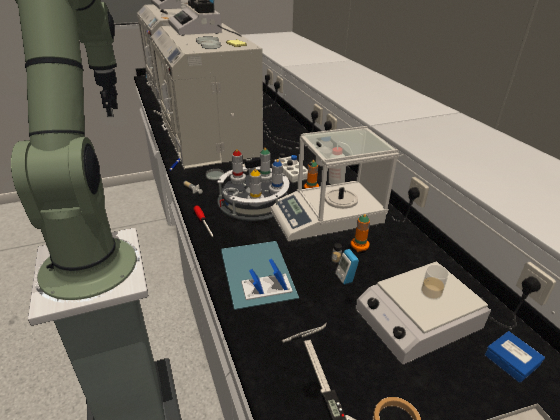

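The red head is at side (237,163) and top (178,223), one station clockwise of the front gap, so the turret turns +72°. The orange look-alikes stand at side (362,235) and (313,175), off the magazine. The rest is at side (263,285) and top (526,235), with its higher saddle farther from the robot. Next I refine the positions.

```bash
python3 - <<'E'
from h import *
from scipy.optimize import least_squares
np.set_printoptions(precision=4,suppress=True)
s=grab('side');t=grab('top')
pts={}
for n,z in [('head_foot',.05),('head_mid',.115),('head_blue',.05),('head_yellow',.05),('head_green',.05),('front',.062),('handle',.158),('magazine',0),('mat_spot',.003),('rest_seat',.066)]:
    for k,d in (('s',s),('t',t)):
        for x in bot.mark_of(n,d)[:3]:
            P=atz(d,x['at'],z);print(n,k,P[:2],round(x['p'],2),np.round(x['at'])); pts.setdefault(n,[]).append(P[:2])
# mat corners by colour in top view
f=t['frame'];hsv=cv2.cvtColor(f,cv2.COLOR_RGB2HSV)
print(f[235,285],f[200,278])
m=cv2.inRange(hsv,(85,40,70),(105,140,200));m=cv2.morphologyEx(m,cv2.MORPH_CLOSE,np.ones((25,25)))
n,l,st,c=cv2.connectedComponentsWithStats(m)
i=l[235,285];print(i,st[i])
cn=cv2.findContours((l==i).astype('uint8'),cv2.RETR_EXTERNAL,cv2.CHAIN_APPROX_NONE)[0][0]
w=np.array([atz(t,p,.003)[:2] for p in cn[:,0]]).astype('float32')
print('mat',cv2.minAreaRect(w),cv2.boxPoints(cv2.minAreaRect(w)))
# blue saddles
mb=cv2.inRange(hsv,(105,140,60),(122,255,255))
n,l,st,c=cv2.connectedComponentsWithStats(mb)
for i in range(1,n):
    if st[i,4]>15: print('blue',st[i],c[i],atz(t,c[i],.055)[:2])
E
```

```text
head_foot s [0.5366 0.2791] 0.87 [234. 179.]
head_foot t [0.5423 0.2626] 0.74 [184. 224.]
head_foot t [ 0.6901 -0.3001] 0.44 [336. 188.]
head_mid s [0.5495 0.2456] 0.82 [239. 167.]
head_mid s [0.6106 0.0287] 0.4 [276. 193.]
head_mid t [0.5473 0.2686] 0.8 [178. 223.]
head_blue t [0.6513 0.1207] 0.55 [223. 196.]
head_yellow s [0.5646 0.1088] 0.58 [256. 200.]
head_yellow t [0.5654 0.0846] 0.51 [232. 219.]
head_green s [0.775  0.1149] 0.82 [309. 188.]
head_green s [ 0.7797 -0.2584] 0.81 [363. 248.]
head_green s [0.6418 0.2331] 0.6 [264. 180.]
head_green t [ 0.8059 -0.1902] 0.7 [307. 156.]
head_green t [0.6571 0.2384] 0.69 [191. 194.]
head_green t [0.8085 0.1741] 0.68 [210. 154.]
front s [0.4927 0.1659] 0.6 [231. 192.]
front s [0.5511 0.0775] 0.4 [255. 202.]
front t [0.4834 0.1636] 0.82 [209. 241.]
handle t [0.3898 0.08  ] 0.69 [228. 270.]
handle t [0.583  0.1859] 0.68 [199. 212.]
magazine s [0.5735 0.2001] 0.93 [250. 198.]
mat_spot s [ 0.4747 -0.1266] 0.77 [253. 256.]
mat_spot t [ 0.4801 -0.1427] 0.67 [292. 243.]
rest_seat s [ 0.4622 -0.2545] 0.56 [263. 267.]
rest_seat t [ 0.4617 -0.2669] 0.88 [327. 249.]
rest_seat t [ 0.5012 -0.4444] 0.23 [376. 239.]
[164 185 184] [189 180 170]
0 [     0      0    560    420 234922]
mat ((0.6299993991851807, -0.09906888008117676), (1.614725947380066, 2.211425304412842), 1.3626295328140259) [[-0.2034  0.9871]
 [-0.1508 -1.2237]
 [ 1.4634 -1.1853]
 [ 1.4108  1.0255]]
blue [146  98  12  12  93] [152.129  104.0215] [0.9908 0.3949]
blue [425 116  31  27 394] [439.7107 129.4543] [ 0.9172 -0.6858]
blue [321 234  15  10  94] [328.1596 238.4043] [ 0.5013 -0.2717]
blue [319 252  14   7  52] [325.4038 254.7692] [ 0.4411 -0.2623]
blue [103 273  10   7  34] [108.0882 275.7353] [0.3498 0.5299]
```

```bash
python3 - <<'E'
from h import *
from scipy.optimize import least_squares
np.set_printoptions(precision=4,suppress=True)
s=grab('side');t=grab('top')
def comp(m,seed):
    n,l,st,c=cv2.connectedComponentsWithStats(m); return (l==l[seed[1],seed[0]]).astype('uint8'),st[l[seed[1],seed[0]]]
for nm,d,seed in (('t',t,(290,243)),('s',s,(243,262))):
    f=d['frame'].astype(int); print(f[seed[1],seed[0]])
    col=f[seed[1]-2:seed[1]+3,seed[0]-2:seed[0]+3].reshape(-1,3).mean(0)
    m=(np.abs(f-col).max(2)<28).astype('uint8')
    m,st=comp(m,seed);print(st)
    h=cv2.convexHull(cv2.findContours(m,cv2.RETR_EXTERNAL,cv2.CHAIN_APPROX_NONE)[0][0])
    w=np.array([atz(d,p,.003)[:2] for p in h[:,0]]).astype('float32')
    r=cv2.minAreaRect(w);print('mat',r)
    print(cv2.boxPoints(r))
# rim: white ring in both views, project model outer circle at z=.077
for nm,d in (('t',t),('s',s)):
    f=d['frame'].astype(int);m=((f.min(2)>165)&(f.max(2)-f.min(2)<25)).astype('uint8')
    for c0 in ([.575,.176],[.575,.19]):
        pass
    best=None
    def score(c):
        a=np.linspace(0,2*np.pi,240)
        r=0
        for rad,wt in ((.121,1),(.116,1),(.126,1),(.135,-1.5),(.107,-1.5)):
            p=np.round(proj(d,np.c_[c[0]+rad*np.cos(a),c[1]+rad*np.sin(a),np.full(240,.077)])).astype(int)
            r+=wt*m[p[:,1],p[:,0]].mean()
        return r
    g=[(score((x,y)),x,y) for x in np.arange(.54,.62,.002) for y in np.arange(.14,.22,.002)]
    g.sort(reverse=True);print(nm,np.array(g[:4]))
# band heads by color: cone pixels
for nm,d in (('t',t),('s',s)):
    hsv=cv2.cvtColor(d['frame'],cv2.COLOR_RGB2HSV)
    for n,lo,hi in (('blue',(100,120,60),(122,255,255)),('yellow',(20,140,120),(32,255,255)),('red',(0,150,90),(6,255,255)),('green',(55,60,40),(90,255,255))):
        mm=cv2.inRange(hsv,lo,hi);k,l,st,c=cv2.connectedComponentsWithStats(mm)
        for i in range(1,k):
            P=atz(d,c[i],.166)
            if st[i,4]>5 and .4<P[0]<.75 and 0<P[1]<.35: print(nm,n,st[i],c[i],P[:2])
E
```

```text
[164 184 184]
[ 271  220   73   56 2536]
mat ((0.463467538356781, -0.1976458877325058), (0.2581007480621338, 0.17757421731948853), 82.86329650878906)
[[ 0.3593 -0.3147]
 [ 0.5355 -0.3367]
 [ 0.5676 -0.0806]
 [ 0.3914 -0.0586]]
[ 99 127 129]
[ 222  241   77   68 2631]
mat ((0.46401068568229675, -0.19726797938346863), (0.25935518741607666, 0.17879055440425873), 82.85782623291016)
[[ 0.3592 -0.3148]
 [ 0.5366 -0.3371]
 [ 0.5688 -0.0797]
 [ 0.3914 -0.0575]]
t [[1.9417 0.58   0.18  ]
 [1.9062 0.578  0.182 ]
 [1.9021 0.58   0.182 ]
 [1.9021 0.578  0.18  ]]
s [[1.5229 0.58   0.182 ]
 [1.5042 0.578  0.182 ]
 [1.5    0.582  0.182 ]
 [1.4729 0.58   0.18  ]]
t blue [211 189   7   7  19] [214.7895 192.3684] [0.6524 0.1329]
t yellow [222 217   7   7  44] [225.0455 219.9318] [0.5587 0.0952]
t red [174 220   6   7  27] [177.037  223.0741] [0.5448 0.2582]
t green [182 191   6   7  23] [184.9565 194.2174] [0.644  0.2347]
s blue [291 155   6   5  23] [293.7826 156.8261] [0.7294 0.1606]
s blue [273 161   8   6  30] [276.7 163.6] [0.6521 0.1318]
s yellow [251 170   9   6  44] [255.0227 172.7955] [0.5593 0.0936]
s red [233 151   8   5  33] [236.6061 153.1515] [0.5445 0.2579]
s red [238 173   5   3   9] [239.5556 173.7778] [0.5087 0.1045]
s green [261 149   9   6  35] [264.8857 151.7714] [0.6455 0.2345]
s green [260 171  10   3  19] [265.1053 172.2105] [0.5925 0.0861]
```

```bash
cat >> h.py <<'E'
def todo(target_xyz,rpy=None,grasp=True):
    """target grasp point (or TCP) -> shift in cm in present tool axes, rotation vec to target orientation"""
    o=bot.observe();Rt=R.from_euler('xyz',o['tool_rot']);p=np.array(o['position'])
    Rg=R.from_euler('xyz',rpy) if rpy is not None else Rt
    tgt=np.array(target_xyz)-(0.155*Rg.as_matrix()[:,2] if grasp else 0)
    print('shift in present axes cm',np.round(Rt.inv().apply(tgt-p)*100,2),'in target axes',np.round(Rg.inv().apply(tgt-p)*100,2),'rot',np.round((Rt.inv()*Rg).as_rotvec(),3))
E
python3 - <<'E'
from h import *
np.set_printoptions(precision=4,suppress=True)
t=grab('top')
q=proj(t,[.578,.178,.1735])[0];print(q)
f=t['frame'].astype(int);x,y=int(q[0]),int(q[1])
print(f[y-12:y+13,x-12:x+13].max(2))
m=np.zeros(f.shape[:2],'uint8');m[y-14:y+15,x-14:x+15]=f[y-14:y+15,x-14:x+15].max(2)<55
n,l,st,c=cv2.connectedComponentsWithStats(m)
for i in range(1,n):
    if st[i,4]>20:
        ys,xs=np.where(l==i);w=np.array([atz(t,(a,b),.1735)[:2] for a,b in zip(xs,ys)]).astype('float32')
        print(c[i],st[i],cv2.minAreaRect(w),w.mean(0),np.linalg.eigh(np.cov(w.T)))
todo([.578,.178,.23],[np.pi,0,.07])
E
```

```text
[200.5051 213.698 ]
[[139 137 136 141 158 181 197 201 182 139 104 105 116 116 116 118 117 116
  116 115 118 117 118 116 128]
 [185 186 186 186 189 191 188 176 152 121 109 110 114 113 117 115 116 116
  118 119 117 119 116 116 120]
 [188 189 187 189 183 173 151 135 140 142 130 120 119 115 115 116 115 119
  116 118 119 118 117 123 137]
 [141 150 153 149 141 125 104 111 144 165 149 122 112 111 117 117 115 117
  118 117 117 117 116 124 150]
 [ 97 105 108 105  98  95  93 105 132 150 137 108  94  92 101 107 110 115
  116 114 116 118 118 128 147]
 [ 91  91  90  91  91  95  97 101 105 104  92  76  69  67  68  86 106 119
  123 123 118 117 117 121 128]
 [ 91  93  96  94  94  94 100  99  90  68  51  54  53  51  43  67 115 136
  139 137 134 126 122 120 120]
 [ 97  96  94  96  96  95 102 103  90  59  49  50  61  58  48  77 129 154
  162 161 158 152 142 129 122]
 [101  96  96  96 102 106 107 106  89  64  50  52  61  60  47  79 129 159
  168 172 169 168 161 149 132]
 [105 103 101 104 107 110 109 109  96  68  52  54  64  64  49  70 116 151
  163 167 166 172 170 165 147]
 [111 109 109 113 114 117 113 
[... 1233 characters left out ...]
03 212 191 150 118 107 112 114 111 110 110 104 105 105 101 102 107 113
  116 115 118 118 120 117 120]
 [199 212 194 149 113 110 113 112 115 113 114 116 114 119 111 104  99 101
   99 104 106 114 115 117 119]
 [201 210 187 139 107 110 111 113 115 113 114 116 116 117 110 105 101  98
   97  99 105 112 116 118 117]]
[200.9 211.5] [198 207   6  14  30] ((0.5786939263343811, 0.17803707718849182), (0.04438811540603638, 0.016954606398940086), 1.8590229749679565) [0.5855 0.1769] EighResult(eigenvalues=array([0.    , 0.0002]), eigenvectors=array([[ 0.3917, -0.9201],
       [-0.9201, -0.3917]]))
shift in present axes cm [-51.89 -31.43   1.97] in target axes [39.79 45.79  1.97] rot [-0.     0.     2.831]
```

Emit:
arm_command([
  [[0,0,0],[0,0,0.1415],5],
  [[0,0,0],[0,0,0.1415],5],
  [[0,0,0],[0,0,0.1415],5],
  [[0,0,0],[0,0,0.1415],5],
  [[0,0,0],[0,0,0.1415],5],
  [[0,0,0],[0,0,0.1415],5],
  [[0,0,0],[0,0,0.1415],5],
  [[0,0,0],[0,0,0.1415],5],
  [[0,0,0],[0,0,0.1415],5],
  [[0,0,0],[0,0,0.1415],5],
  [[0,0,0],[0,0,0.1415],5],
  [[0,0,0],[0,0,0.1415],5],
  [[0,0,0],[0,0,0.1415],5],
  [[0,0,0],[0,0,0.1415],5],
  [[0,0,0],[0,0,0.1415],5],
  [[0,0,0],[0,0,0.1415],5],
  [[0,0,0],[0,0,0.1415],5],
  [[0,0,0],[0,0,0.1415],5],
  [[0,0,0],[0,0,0.1415],5],
  [[0,0,0],[0,0,0.1415],5],
], newtons=40)

```text
clock: 4.75
position: [0.1493, 0.6069, 0.405]
tool_rot: [-3.141, 0.001, 0.068]
force: [-0.1, -0.7, -0.8]
grip_width: 0.0501
finger_force: 0.0
```

Emit:
arm_command([
  [[2,2.3,0],[0,0,0],5],
  [[2,2.3,0],[0,0,0],5],
  [[2,2.3,0],[0,0,0],5],
  [[2,2.3,0],[0,0,0],5],
  [[2,2.3,0],[0,0,0],5],
  [[2,2.3,0],[0,0,0],5],
  [[2,2.3,0],[0,0,0],5],
  [[2,2.3,0],[0,0,0],5],
  [[2,2.3,0],[0,0,0],5],
  [[2,2.3,0],[0,0,0],5],
  [[2,2.3,0],[0,0,0],5],
  [[2,2.3,0],[0,0,0],5],
  [[2,2.3,0],[0,0,0],5],
  [[2,2.3,0],[0,0,0],5],
  [[2,2.3,0],[0,0,0],5],
  [[2,2.3,0],[0,0,0],5],
  [[2,2.3,0],[0,0,0],5],
  [[2,2.3,0],[0,0,0],5],
  [[2,2.3,0],[0,0,0],5],
  [[1.8,2,0],[0,0,0],5],
])

```text
clock: 6.75
position: [0.5793, 0.178, 0.4048]
tool_rot: [3.142, -0.0, 0.07]
force: [-0.5, 0.2, -0.2]
grip_width: 0.05
finger_force: 0.0
```

```bash
python3 - <<'E'
from h import *
o=bot.observe();print(o)
todo([.578,.178,.158],[np.pi,0,.07])
E
```

```text
{'clock': 6.75, 'qpos': array([-0.86534495,  0.5948753 ,  0.7203042 ,  1.67860898, -0.44351884,
        1.03790687, -1.50046335]), 'qd': array([ 0.53868764,  0.19982918, -0.07331912, -0.34184008, -0.06253419,
        0.15074409,  0.38814392]), 'joint_efforts': array([ -5.72947472, -86.65519238,  19.2408514 , -30.86931825,
         0.29537355,  -0.48043946,  -1.08286198]), 'position': array([0.57931151, 0.17800959, 0.40475082]), 'tool_rot': array([ 3.14158734e+00, -1.70333489e-04,  7.03986982e-02]), 'force': array([-0.5183313 ,  0.20969893, -0.18839281]), 'moment': array([-0.00088989,  0.05912169,  0.03073766]), 'finger_force': 0.0, 'grip_width': 0.050043140848296634}
shift in present axes cm [-0.13 -0.01  9.18] in target axes [-0.13 -0.01  9.18] rot [ 0. -0.  0.]
```

Emit:
arm_command([
  [[0,0,1.6],[0,0,0],5],
  [[0,0,1.6],[0,0,0],5],
  [[0,0,1.6],[0,0,0],5],
  [[0,0,1.6],[0,0,0],5],
  [[0,0,1.6],[0,0,0],5],
  [[0,0,1.2],[0,0,0],5],
  [[0,0,0],[0,0,0],5],
  [[0,0,0],[0,0,0],1],
  [[0,0,0],[0,0,0],1],
  [[0,0,0],[0,0,0],1],
  [[0,0,0],[0,0,0],1],
  [[0,0,0],[0,0,0],1],
])

```text
clock: 7.95
position: [0.5785, 0.181, 0.3137]
tool_rot: [-3.139, -0.001, 0.073]
force: [-0.9, 10.8, 2.2]
grip_width: 0.0216
finger_force: 41.3
```

```bash
python3 - <<'E'
from h import *
o=bot.observe();print(o['position'],o['grip_width'],o['finger_force'],o['force'],o['moment'],o['qpos'])
s=grab('side')
t=grab('top')
a=cv2.resize(s['frame'][110:250,160:300],(560,560),interpolation=cv2.INTER_CUBIC);cv2.imwrite('pics/c1.png',a[:,:,::-1])
E
```

```text
[0.57848789 0.18104645 0.31366192] 0.021610200971492386 41.26615583896637 [-0.8617579  10.78383953  2.17976374] [1.9479062  0.20141367 0.02273147] [-0.81737544  0.69730185  0.63905762  1.7562853  -0.53085639  0.86492279
 -1.4347932 ]
```

View pics/c1.png

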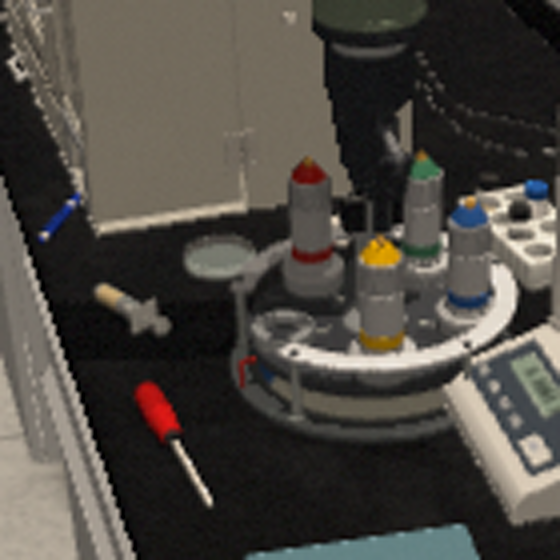

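The gripper holds the bar at crop (370,210), with 21.6 mm between the pads, and the red head is at crop (310,220). Now I turn it anticlockwise.

Emit:
arm_command([
  [[0,-0.3,0],[0,0,0],1],
  [[0,0,0],[0,0,-0.08],1],
  [[0,0,0],[0,0,-0.1],1],
  [[0,0,0],[0,0,-0.1],1],
  [[0,0,0],[0,0,-0.1],1],
  [[0,0,0],[0,0,-0.1],1],
  [[0,0,0],[0,0,-0.1],1],
  [[0,0,0],[0,0,-0.1],1],
  [[0,0,0],[0,0,-0.1],1],
  [[0,0,0],[0,0,-0.1],1],
  [[0,0,0],[0,0,-0.1],1],
  [[0,0,0],[0,0,-0.1],1],
  [[0,0,0],[0,0,-0.1],1],
  [[0,0,0],[0,0,-0.07],1],
  [[0,0,0],[0,0,0],1],
  [[0,0,0],[0,0,0],1],
], newtons=60)

```text
clock: 9.65
position: [0.5782, 0.1821, 0.3137]
tool_rot: [3.141, -0.0, 1.321]
force: [-4.8, -1.7, 8.2]
grip_width: 0.0212
finger_force: 60.3
```

```bash
python3 - <<'E'
from h import *
o=bot.observe();print(o['position'],o['tool_rot'],o['grip_width'],o['force'],o['moment'],o['qpos'])
s=grab('side')
a=cv2.resize(s['frame'][110:250,160:300],(560,560),interpolation=cv2.INTER_CUBIC);cv2.imwrite('pics/c2.png',a[:,:,::-1])
hsv=cv2.cvtColor(s['frame'],cv2.COLOR_RGB2HSV)
for lo,hi in (((20,140,120),(32,255,255)),((0,150,90),(6,255,255))):
    k,l,st,c=cv2.connectedComponentsWithStats(cv2.inRange(hsv,lo,hi))
    for i in range(1,k):
        P=atz(s,c[i],.166)
        if st[i,4]>5 and .3<P[0]<.75 and 0<P[1]<.35: print(st[i],c[i],P[:2])
E
```

```text
[0.57817851 0.1820645  0.31370111] [ 3.14125669e+00 -4.74045413e-04  1.32059016e+00] 0.02120773255225656 [-4.84156467 -1.73752846  8.22177367] [-0.04374558  0.99920328  0.03864647] [-0.60833939  0.62136859  0.30295616  1.74445806 -0.24198872  0.81187483
 -0.44151491]
[273 161   9   6  40] [276.975 163.775] [0.65250357 0.13019343]
[225 163   9   6  39] [228.84615385 165.92307692] [0.49056833 0.17073589]
[227 187   7   2  12] [230.  187.5] [0.4540161  0.02842415]
```

Emit:
arm_command([
  [[0,0,0],[0,0,0],5],
  [[0,0,0],[0,0,0],5],
  [[0,0,0],[0,0,0],5],
  [[0,0,0],[0,0,0],5],
  [[0,0,-2],[0,0,0],5],
  [[0,0,-2],[0,0,0],5],
  [[0,0,-2],[0,0,0],5],
  [[0,0,-2],[0,0,0],5],
  [[0,0,-2],[0,0,0],5],
])

```text
clock: 10.6
position: [0.5781, 0.1822, 0.4135]
tool_rot: [3.142, 0.0, 1.321]
force: [0.3, -0.1, 0.5]
grip_width: 0.0499
finger_force: 0.0
```

```bash
python3 - <<'E'
from h import *
o=bot.observe();print(o['position'],o['tool_rot'],o['qpos'].tolist())
s=grab('side')
P=[]
hsv=cv2.cvtColor(s['frame'],cv2.COLOR_RGB2HSV)
for lo,hi in (((20,140,120),(32,255,255)),((0,150,90),(6,255,255))):
    k,l,st,c=cv2.connectedComponentsWithStats(cv2.inRange(hsv,lo,hi))
    for i in range(1,k):
        P=atz(s,c[i],.166)
        if st[i,4]>25 and .3<P[0]<.75 and 0<P[1]<.35: print(st[i],c[i],P[:2])
todo([.4905,.173,.21],[np.pi,0,1.32])
# kinematic fit
from scipy.optimize import least_squares
D=[([-1.4,.521,-.036,1.599,.021,1.021,-.113],[.149,.6069,.4042],[-3.1406,.0001,2.9007]),
([-0.86534495,0.5948753,0.7203042,1.67860898,-0.44351884,1.03790687,-1.50046335],[0.57931151,0.17800959,0.40475082],[3.14158,-.00017,.0704]),
([-0.81737544,0.69730185,0.63905762,1.7562853,-0.53085639,0.86492279,-1.4347932],[.57849,.18105,.31366],[-3.139,-.001,.073]),
([-0.60833939,0.62136859,0.30295616,1.74445806,-0.24198872,0.81187483,-0.44151491],[.57818,.18206,.3137],[3.14126,-.00047,1.32059]),
(o['qpos'].tolist(),o['position'].tolist(),o['tool_rot'].tolist())]
def fk(p,q,s):
    c1,c7,h,L1,a1,L2,a2,L3,a3=p
    M=lambda R_,v=(0,0,0):np.block([[R_.as_matrix(),np.array(v,float).reshape(3,1)],[np.zeros((1,3)),1]])
    r=lambda ax,a:R.from_euler(ax,a)
    T=M(r('z',s[0]*q[0]+c1),(0,0,h))@M(r('y',q[1]))@M(r('z',s[1]*q[2]),(0,0,0))
    T=T@M(r('z',0),(a1,0,L1))@M(r('y',q[3]))@M(r('z',s[2]*q[4]),(0,0,0))
    T=T@M(r('z',0),(a2,0,L2))@M(r('y',q[5]))@M(r('z',s[3]*q[6]+c7),(a3,0,0))
    T=T@M(r('z',0),(0,0,L3)); return T
import itertools,json
best=[]
for sg in itertools.product((1,-1),repeat=4):
  for c1 in (0,1.57,3.14,-1.57):
   for c7 in (0,1.57,3.14,-1.57):
    def res(p):
        out=[]
        for q,x,rr in D:
            T=fk(p,q,sg);out+=list((T[:3,3]-x)*10)+list((T[:3,:3]-R.from_euler('xyz',rr).as_matrix()).ravel())
        return out
    f=least_squares(res,[c1,c7,.35,.4,0,.4,0,.13,0],max_nfev=40)
    best.append((f.cost,sg,f.x))
best.sort(key=lambda b:b[0])
for b in best[:3]: print(b[0],b[1],np.round(b[2],4))
json.dump([best[0][1],best[0][2].tolist()],open('kin.json','w'))
E
```

```text
[0.57813056 0.18217773 0.41352935] [3.14155656e+00 7.52659204e-05 1.32069246e+00] [-0.6408635006559029, 0.5046824903310235, 0.34748394854342063, 1.6567046462284793, -0.1950336096928223, 1.0144857048101439, -0.4800235613695762]
[273 161   9   6  39] [276.94871795 163.84615385] [0.65222097 0.12972153]
[225 163   9   6  38] [228.76315789 165.97368421] [0.49019793 0.17046972]
shift in present axes cm [-3.08 -8.34  5.14] in target axes [-3.08 -8.32  5.17] rot [ 0.003 -0.002  0.   ]
0.0029160279281093644 (-1, -1, -1, -1) [-0.0956  1.4749 -1.0426  0.5216  0.1642  0.3203  0.0067 -1.2507  0.0484]
0.0029160279281094993 (-1, -1, -1, -1) [-0.0956  1.4749 -1.0426  0.5216  0.1642  0.3203  0.0067 -1.2507  0.0484]
0.0029160279281100388 (-1, -1, -1, -1) [-0.0956  1.4749 -1.0426  0.5216  0.1642  0.3203  0.0067 -1.2507  0.0484]
```

Emit:
arm_command([
  [[-1,-2.75,0],[0,0,0],6],
  [[-1,-2.75,0],[0,0,0],6],
  [[-1.1,-2.8,0],[0,0,0],6],
  [[0,0,2],[0,0,0],6],
  [[0,0,2],[0,0,0],6],
  [[0,0,2],[0,0,0],6],
  [[0,0,2],[0,0,0],6],
  [[0,0,2],[0,0,0],6],
  [[0,0,1.85],[0,0,0],6],
  [[0,0,0],[0,0,0],6],
])

```text
clock: 11.65
position: [0.4896, 0.1725, 0.2924]
tool_rot: [-3.139, 0.002, 1.321]
force: [-0.4, 0.5, -0.3]
grip_width: 0.0598
finger_force: 0.0
```

```bash
python3 - <<'E'
from h import *
o=bot.observe();print(o['position'],o['tool_rot'],o['qpos'],o['force'])
s=grab('side');t=grab('top')
a=cv2.resize(s['frame'][110:220,170:280],(500,500),interpolation=cv2.INTER_CUBIC);cv2.imwrite('pics/c3.png',a[:,:,::-1])
E
```

```text
[0.48956899 0.17251997 0.29242646] [-3.13931211e+00  2.18991587e-03  1.32066332e+00] [-0.66653403  0.53599663  0.28864948  1.98568786 -0.24029803  0.65548244
 -0.47438646] [-0.44142746  0.53819919 -0.26841074]
```

View pics/c3.png

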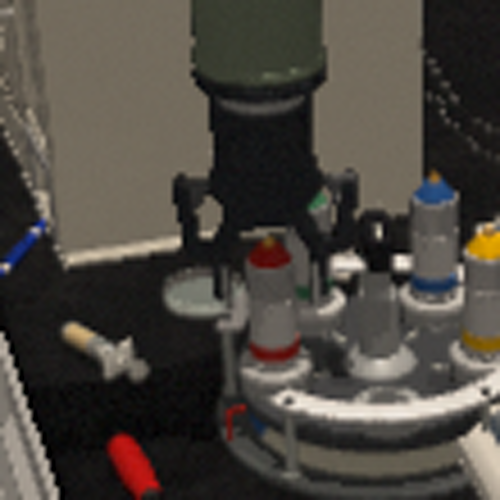

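The red head, with its tip at crop (268,240), stands between the open fingers at (220,270) and (320,250), directly under the palm. I close the grip here.

Emit:
arm_command([
  [[0,0,-0.3],[0,0,0],6],
  [[0,0,0],[0,0,0],3],
  [[0,0,0],[0,0,0],3],
  [[0,0,0],[0,0,0],3],
  [[0,0,0],[0,0,0],3],
  [[0,0,0],[0,0,0],3],
], newtons=50)

```text
clock: 12.35
position: [0.4903, 0.1729, 0.2981]
tool_rot: [3.141, -0.001, 1.321]
force: [-1.1, -1.2, 11.1]
grip_width: 0.0371
finger_force: 48.8
```

Emit:
arm_command([
  [[0,0,0],[0,0,-0.1],3],
  [[0,0,0],[0,0,-0.1],3],
  [[0,0,0],[0,0,-0.1],3],
  [[0,0,0],[0,0,-0.1],3],
  [[0,0,-0.1],[0,0,-0.1],3],
  [[0,0,0],[0,0,-0.1],3],
  [[0,0,0],[0,0,-0.1],3],
  [[0,0,-0.1],[0,0,-0.1],3],
  [[0,0,0],[0,0,-0.1],3],
  [[0,0,0],[0,0,-0.1],3],
  [[0,0,0],[0,0,-0.1],3],
  [[0,0,0],[0,0,-0.1],3],
  [[0,0,0],[0,0,-0.05],3],
  [[0,0,0],[0,0,0],3],
], newtons=70)

```text
clock: 13.75
position: [0.4905, 0.1726, 0.2996]
tool_rot: [3.14, 0.001, 2.571]
force: [4.1, 0.2, -1.7]
grip_width: 0.0365
finger_force: 70.2
```

Emit:
arm_command([
  [[0,0,-0.5],[0,0,0],3],
  [[0,0,-0.5],[0,0,0],3],
  [[0,0,-1],[0,0,0],3],
  [[0,0,-1],[0,0,0],3],
])

```text
clock: 14.15
position: [0.4897, 0.1728, 0.33]
tool_rot: [-3.141, -0.001, 2.57]
force: [-0.3, 0.5, -2.7]
grip_width: 0.0363
finger_force: 71.2
```

```bash
python3 - <<'E'
from h import *
o=bot.observe();print(o['position'],o['tool_rot'],o['qpos'],o['force'],o['moment'],o['grip_width'])
s=grab('side')
for n in ('head_mid','head_foot'):
  print(n,[(np.round(x['at']),round(x['p'],2)) for x in bot.mark_of(n,s)[:3]])
print(proj(s,[[.49,.173,.05],[.49,.173,.08],[.49,.173,.115],[.49,.173,.145]]))
a=cv2.resize(s['frame'][110:220,170:280],(500,500),interpolation=cv2.INTER_CUBIC);cv2.imwrite('pics/c4.png',a[:,:,::-1])
E
```

```text
[0.48973343 0.1727587  0.32997447] [-3.14081596e+00 -5.62785401e-04  2.57027441e+00] [-0.41393377  0.45588938 -0.05184783  1.9463279   0.03367679  0.74114487
  0.51411456] [-0.3193915   0.48355428 -2.66941159] [ 0.01463482 -0.08231963 -0.01121949] 0.03628319679000568
head_mid [(array([229., 171.]), 0.64)]
head_foot [(array([226., 186.]), 0.69), (array([253., 252.]), 0.61)]
[[230.09167274 194.43410841]
 [229.69489982 187.2330342 ]
 [229.22055592 178.62411603]
 [228.80380947 171.06054009]]
```

View pics/c4.png

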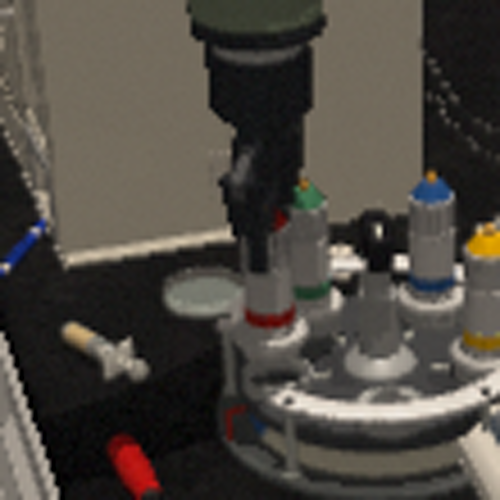

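The head is free and hanging in the fingers, with its band at crop (270,318). I carry it to the mat.

Emit:
arm_command([
  [[0,0,-1.2],[0,0,-0.11],3],
  [[0,0,-1.2],[0,0,-0.11],3],
  [[0,0,-1.2],[0,0,-0.11],3],
  [[0,0,-1.2],[0,0,-0.116],3],
  [[-0.2,-1.8,0],[0,0,0],3],
  [[-0.32,-2.8,0],[0,0,0],3],
  [[-0.32,-3,0],[0,0,0],3],
  [[-0.32,-3,0],[0,0,0],3],
  [[-0.32,-3,0],[0,0,0],3],
  [[-0.32,-3,0],[0,0,0],3],
  [[-0.32,-3,0],[0,0,0],3],
  [[-0.32,-3,0],[0,0,0],3],
  [[-0.32,-3,0],[0,0,0],3],
  [[-0.32,-2.5,0],[0,0,0],3],
  [[-0.1,-1.5,0],[0,0,0],3],
  [[0,0,0],[0,0,0],3],
])

```text
clock: 15.9
position: [0.4843, -0.127, 0.3769]
tool_rot: [-3.141, -0.001, 3.014]
force: [-0.4, 0.3, -3.8]
grip_width: 0.0366
finger_force: 71.3
```

```bash
python3 - <<'E'
from h import *
o=bot.observe();print(o['clock'],o['position'],o['tool_rot'],o['qpos'].tolist(),o['force'],o['moment'],o['grip_width'])
todo([.485,-.125,.095],[np.pi,0,3.017])
s=grab('side');t=grab('top')
for n in ('head_mid','head_foot'):
  print(n,[(np.round(x['at']),round(x['p'],2)) for x in bot.mark_of(n,s)[:3]])
p=o['position'];print(proj(s,[[p[0],p[1],p[2]-.247],[p[0],p[1],p[2]-.182]]))
a=np.hstack([cv2.resize(d['frame'][y:y+120,x:x+120],(400,400),interpolation=cv2.INTER_CUBIC) for d,x,y in((s,200,190),(t,250,180))]);cv2.imwrite('pics/c5.png',a[:,:,::-1])
E
```

```text
15.9 [ 0.48427916 -0.12696445  0.37687105] [-3.14090151e+00 -7.65175398e-04  3.01355183e+00] [0.1975575677826934, 0.3620372815356132, -0.07606624500173516, 1.9489542345051905, 0.037325953911589584, 0.8326726979798111, 1.5440167637764042] [-0.4416952   0.27395476 -3.84003609] [ 0.07363414 -0.06362597  0.01071138] 0.03662430787543395
shift in present axes cm [-0.06  0.21 12.69] in target axes [-0.05  0.2  12.69] rot [-0.001 -0.001 -0.003]
head_mid [(array([256., 203.]), 0.69), (array([254., 199.]), 0.67)]
head_foot [(array([255., 221.]), 0.93)]
[[255.22048708 221.69961501]
 [254.91162698 202.9980447 ]]
```

View pics/c5.png

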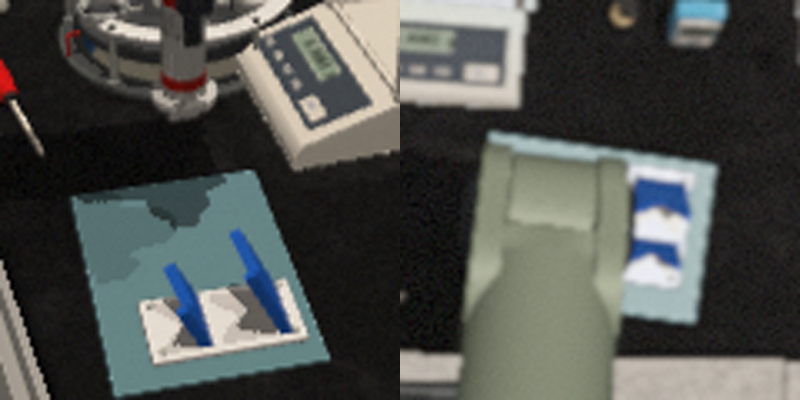

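Emit:
arm_command([
  [[0,0,0],[0,-0.12,0],3],
  [[0,0,0],[0,-0.12,0],3],
  [[0,0,0],[0,-0.12,0],3],
  [[0,0,0],[0,-0.12,0],3],
  [[0,0,0],[0,0,0],3],
  [[0,0,0],[0,0,0],3],
])

```text
clock: 16.7
position: [0.4847, -0.1243, 0.3771]
tool_rot: [3.142, 0.476, 3.018]
force: [0.4, -0.3, -3.1]
grip_width: 0.0363
finger_force: 71.4
```

```bash
cat > kin.py <<'E'
from h import *
from scipy.optimize import least_squares
import itertools,json
D=[([-1.4,.521,-.036,1.599,.021,1.021,-.113],[.149,.6069,.4042],[-3.1406,.0001,2.9007]),
([-0.81737544,0.69730185,0.63905762,1.7562853,-0.53085639,0.86492279,-1.4347932],[.57849,.18105,.31366],[-3.139,-.001,.073]),
([-0.60833939,0.62136859,0.30295616,1.74445806,-0.24198872,0.81187483,-0.44151491],[.57818,.18206,.3137],[3.14126,-.00047,1.32059]),
([-0.6408635,0.50468249,0.34748395,1.65670465,-0.19503361,1.0144857,-0.48002356],[.57813,.18218,.41353],[3.14156,.00007,1.32069]),
([-.41393377,.45588938,-.05184783,1.9463279,.03367679,.74114487,.51411456],[.48973,.17276,.32997],[-3.1408,-.00056,2.57027]),
([0.19755757,0.36203728,-0.07606625,1.94895423,0.03732595,0.8326727,1.54401676],[.48428,-.12696,.37687],[-3.1409,-.00077,3.01355])]
SG=(-1,-1,-1,-1)
def M(r_,v=(0,0,0)):
    T=np.eye(4);T[:3,:3]=r_.as_matrix();T[:3,3]=v;return T
def r(ax,a): return R.from_euler(ax,a)
def fk(p,q,s=SG):
    c1,c7,h,L1,a1,L2,a2,L3,a3,a0,b1,b2,b3=p
    return M(r('z',s[0]*q[0]+c1),(0,0,h))@M(r('y',q[1]),(a0,b1,0))@M(r('z',s[1]*q[2]))@M(r('y',q[3]),(a1,b2,L1))@M(r('z',s[2]*q[4]))@M(r('y',q[5]),(a2,b3,L2))@M(r('z',s[3]*q[6]+c7),(a3,0,0))@M(r('z',0),(0,0,L3))
def fit(D):
    def res(p):
        out=[]
        for q,x,rr in D:
            T=fk(p,q);out+=list((T[:3,3]-x)*10)+list((T[:3,:3]-R.from_euler('xyz',rr).as_matrix()).ravel())
        return np.array(out+list(.003*np.array(p[2:])))
    best=None
    for c1 in (0,):
      for c7 in (0,1.57,3.14,-1.57):
        f=least_squares(res,[c1,c7,.35,.4,0,.4,0,.13,0,0,0,0,0])
        if best is None or f.cost<best[0]: best=(f.cost,f.x,res(f.x)[:-11].reshape(-1,12))
    return best
LO=np.array([-2.91,-.3,-1.5,.17,-1.26,.16,-2.52]);HI=np.array([2.91,2.13,1.42,2.43,4.41,1.93,2.52])
def ik(p,pos,Rm,q0,wt=.02):
    def f(q):
        T=fk(p,q);return list((T[:3,3]-pos)*10)+list((T[:3,:3]-Rm).ravel()*2)+list(wt*(q-q0)*.05)
    s=least_squares(f,np.clip(q0,LO+1e-3,HI-1e-3),bounds=(LO,HI));T=fk(p,s.x)
    return s.x,np.linalg.norm(T[:3,3]-pos),np.linalg.norm(R.from_matrix(T[:3,:3].T@Rm).as_rotvec())
E
python3 - <<'E'
from kin import *
np.set_printoptions(precision=4,suppress=True,linewidth=150)
o=bot.observe();print(o['position'],o['tool_rot'],o['qpos'].tolist())
D.append((o['qpos'].tolist(),o['position'].tolist(),o['tool_rot'].tolist()))
b=fit(D);print(b[0],b[1]);print(b[2][:,:3]/10)
json.dump(b[1].tolist(),open('kin.json','w'))
p=b[1]
def Rm(phi,yaw): # tool z pitched phi from horizontal along heading yaw, tool y to the left(+)
    x=np.array([np.cos(yaw),np.sin(yaw),0]);z=np.array([0,0,1.]);tz=np.cos(phi)*x+np.sin(phi)*z;ty=np.cross(z,x);return np.c_[np.cross(ty,tz),ty,tz]
for yaw in (-.125,.3,.8):
 for phi in np.radians([-60,-45,-35,-25,-10,0]):
  for nm,q0 in (('n',o['qpos']),('flip',np.array([.2,.6,0,2.2,3.14,.8,-1.5])),('side+',np.array([.2,.6,0,2.2,1.57,.8,0])),('side-',np.array([.2,.6,0,2.2,-1.2,.8,1.5]))):
    m=Rm(phi,yaw);pos=np.array([.485,-.127,.075])-.155*m[:,2]
    s=ik(p,pos,m,q0)
    if s[1]<.02 and s[2]<.1: print(yaw,np.degrees(phi),nm,s[0],s[1:])
E
```

```text
[ 0.4847 -0.1243  0.3771] [3.1415 0.4757 3.0177] [0.19517730949793746, 0.28203389424467923, -0.07320498477406219, 2.131980152174665, 0.07033578056838526, 0.25311181691232926, 1.5128912845276292]
2.0691389309803767e-05 [ 0.0017  1.5723  0.3203  0.5301  0.003   0.4194  0.0006  0.154   0.0007 -0.0009 -0.0211 -0.0393  0.0004]
[[ 0.0001  0.      0.0003]
 [ 0.0001  0.      0.0002]
 [-0.0001  0.     -0.0002]
 [-0.0001 -0.0001 -0.0002]
 [-0.      0.     -0.0001]
 [ 0.0001  0.      0.    ]
 [-0.     -0.      0.0001]]
-0.125 -59.99999999999999 n [ 1.0071  0.8754 -1.1428  2.3998  2.0338  0.7821 -0.2079] (np.float64(1.354982750536239e-07), np.float64(8.360373815115186e-07))
-0.125 -59.99999999999999 flip [ 0.3764  0.592  -0.2948  2.43    2.7875  0.4125 -1.1583] (np.float64(7.303946592576435e-07), np.float64(1.178374205234129e-06))
-0.125 -59.99999999999999 side+ [ 0.7702  0.6955 -0.7967  2.4101  2.2602  0.555  -0.5344] (np.float64(4.688861444885152e-08), np.float64(3.675029115165923e-07))
-0.125 0.0 n [ 1.6247  2.13   -1.019   2.43    3.8677  1.0415  0.114 ] (np.float64(0.019596558536553572), np
[... 5417 characters left out ...]
 n [ 1.6509  1.5482 -1.3356  2.1423  0.8286  0.3616  2.52  ] (np.float64(1.1660097568330835e-07), np.float64(6.789802717355262e-07))
0.8 -25.0 side- [ 1.6509  1.5482 -1.3356  2.1423  0.8286  0.3616  2.52  ] (np.float64(1.101127590121338e-07), np.float64(6.694217146589122e-07))
0.8 -10.0 n [ 1.8014  1.9787 -1.5     2.1005  1.0102  0.5948  2.52  ] (np.float64(0.0069912404676115494), np.float64(0.047158049122113646))
0.8 -10.0 flip [ 0.3045  1.2928  0.5289  2.1596  4.41    1.93   -1.4766] (np.float64(0.014047331127777379), np.float64(0.0747200308167412))
0.8 -10.0 side- [ 1.8014  1.9787 -1.5     2.1005  1.0102  0.5948  2.52  ] (np.float64(0.006991232472244352), np.float64(0.047158063945236625))
```

```bash
cat > plan.py <<'E'
from kin import *
p=np.array(json.load(open('kin.json')))
ex=np.array([.9922,-.1243,0]);ey=np.array([.1243,.9922,0]);ez=np.array([0,0,1.])
SPOT=np.array([.4727,-.128,.003]);SEAT=np.array([.456,-.267,.066])
def Rm(phi,psi,fl=1):
    x=np.array([np.cos(psi),np.sin(psi),0]);tz=np.cos(phi)*x+np.sin(phi)*ez;ty=fl*np.cross(ez,x);return np.c_[np.cross(ty,tz),ty,tz]
def follow(q,waypts,n=6):
    """waypts: list of (grasp point,R); returns list of q or None"""
    T=fk(p,q);g=T[:3,3]+.155*T[:3,2];Rc=T[:3,:3];out=[q]
    from scipy.spatial.transform import Slerp
    for gp,Rt in waypts:
        S=Slerp([0,1],R.from_matrix([Rc,Rt]))
        for u in np.linspace(0,1,n+1)[1:]:
            m=S(u).as_matrix();pos=g+(gp-g)*u-.155*m[:,2]
            q,e1,e2=ik(p,pos,m,out[-1],wt=.3)
            if e1>.006 or e2>.03: return None
            if np.abs(q-out[-1]).max()>1.2: return None
            out.append(q)
        g,Rc=gp,Rt
    return out
E
cat > search.py <<'E'
from plan import *
np.set_printoptions(precision=2,suppress=True,linewidth=150)
q0=np.array([0.1976,0.3620,-0.0761,1.9490,0.0373,0.8327,1.5440])
import sys
for phi in (-40,):
 for fl in (1,-1):
  for psi in np.radians([-140,-110,-80,-50,-25,-7,10,35,60,90,120,150]):
   for dx in (0,.05):
    P=SPOT+dx*ex+.07*ez
    m=Rm(np.radians(phi),psi,fl)
    f=np.radians(phi-65)
    mf=Rm(f,-.125,fl)
    w=follow(q0,[(P+.12*ez,Rm(np.radians(-89),psi,fl)),(P-.10*m[:,2],m),(P,m),(P+.1*ez,m),(SEAT+.1*ez,mf),(SEAT,mf)],4)
    if w: 
        W=np.array(w);print(phi,fl,round(np.degrees(psi)),dx,'margin',np.minimum(W-LO,HI-W).min(0),'q side',W[12],'end',W[-1],flush=True)
E
timeout 500 python3 search.py
```

```text
-40 1 -140 0 margin [2.36 0.66 0.72 0.41 0.97 0.48 0.78] q side [-0.51  1.08  0.63  1.66 -0.02  1.22 -0.83] end [ 0.43  0.74 -0.07  1.78  0.14  0.88  1.71]
-40 1 -140 0.05 margin [2.4  0.66 0.71 0.48 0.94 0.39 0.78] q side [-0.48  1.14  0.66  1.51 -0.03  1.31 -0.79] end [ 0.42  0.74 -0.06  1.78  0.14  0.87  1.72]
-40 1 -110 0 margin [2.09 0.66 0.66 0.37 1.07 0.52 0.76] q side [-0.73  1.04  0.68  1.92  0.21  0.83 -0.72] end [ 0.4   0.74 -0.03  1.79  0.11  0.87  1.74]
-40 1 -110 0.05 margin [2.14 0.66 0.65 0.44 1.04 0.54 0.75] q side [-0.69  1.08  0.7   1.79  0.17  0.89 -0.64] end [ 0.39  0.74 -0.02  1.79  0.1   0.87  1.75]
-40 1 -80 0 margin [1.77 0.66 0.46 0.17 1.15 0.1  0.74] q side [-0.98  1.11  0.86  2.23  0.39  0.26 -0.62] end [0.38 0.74 0.   1.79 0.08 0.87 1.76]
-40 1 -80 0.05 margin [1.84 0.66 0.47 0.26 1.13 0.16 0.73] q side [-0.91  1.12  0.86  2.11  0.32  0.32 -0.5 ] end [0.37 0.74 0.01 1.79 0.07 0.87 1.77]
-40 1 35 0 margin [1.19 0.66 0.   0.1  1.2  0.   0.  ] q side [ 1.56  1.33 -1.34  2.31  1.76  0.37  1.3 ] end [ 1.05  1.01 -1.08  1.75  0.89  1.29  1.09]
-40 1 35 0.05 mar
[... 695 characters left out ...]
.68 -0.73  1.17  1.03] end [-0.06  0.89  0.68  1.81 -0.54  0.92 -0.81]
-40 -1 120 0 margin [2.41 0.66 0.59 0.43 0.68 0.33 0.98] q side [ 0.47  0.97 -0.06  1.56 -0.43  1.38  1.19] end [-0.09  0.91  0.73  1.81 -0.58  0.94 -0.77]
-40 -1 120 0.05 margin [2.43 0.66 0.58 0.48 0.67 0.25 0.98] q side [ 0.44  1.02 -0.06  1.42 -0.44  1.46  1.14] end [-0.09  0.91  0.73  1.81 -0.59  0.94 -0.77]
-40 -1 150 0 margin [2.61 0.66 0.5  0.44 0.6  0.14 0.98] q side [ 0.29  1.02 -0.05  1.43 -0.17  1.54  1.38] end [-0.13  0.95  0.81  1.82 -0.66  0.97 -0.7 ]
-40 -1 150 0.05 margin [2.62 0.66 0.49 0.48 0.59 0.03 0.98] q side [ 0.28  1.08 -0.04  1.26 -0.18  1.65  1.36] end [-0.13  0.95  0.82  1.82 -0.67  0.97 -0.69]
```

Emit:
arm_command([
  [[0,0,0],[0,0.12,0],3],
  [[0,0,0],[0,0.12,0],3],
  [[0,0,0],[0,0.12,0],3],
  [[0,0,0],[0,0.12,0],3],
  [[0,0,2],[0,0,0],3],
  [[0,0,2.5],[0,0,0],3],
  [[0,0,2.5],[0,0,0],3],
  [[0,0,2],[0,0,0],3],
  [[0,0,1.5],[0,0,0],3],
  [[0,0,0.5],[0,0,0],3],
  [[0,0,0],[0,0,0],3],
  [[0,0,0],[0,0,0],3],
])

```text
clock: 17.9
position: [0.4852, -0.1249, 0.2679]
tool_rot: [3.142, -0.0, 3.017]
force: [0.8, 0.2, -3.9]
grip_width: 0.0362
finger_force: 71.5
```

```bash
python3 - <<'E'
from h import *
o=bot.observe();print(o['clock'],o['position'],o['tool_rot'],o['force'],o['moment'])
s=grab('side')
p=o['position'];print(proj(s,[[p[0],p[1],p[2]-.247],[p[0],p[1],p[2]-.182]]))
for n in ('head_mid','head_foot'):
  print(n,[(np.round(x['at'],1),round(x['p'],2)) for x in bot.mark_of(n,s)[:3]])
E
```

```text
17.9 [ 0.48516249 -0.12489348  0.26787009] [ 3.14158070e+00 -1.78836355e-04  3.01684674e+00] [ 0.83634615  0.16322168 -3.85264813] [-0.05337043 -0.05421672 -0.00644207]
[[255.75311376 250.22759175]
 [255.47519639 233.29161979]]
head_mid [(array([252.5, 234.9]), 0.85)]
head_foot [(array([253.6, 248.9]), 0.87)]
```

Emit:
arm_command([
  [[0,0,0.7],[0,0,0],3],
  [[0,0,0.5],[0,0,0],3],
  [[0,0,0.2],[0,0,0],3],
  [[0,0,0.2],[0,0,0],3],
  [[0,0,0],[0,0,0],3],
])

```text
clock: 18.55
position: [0.4849, -0.125, 0.2514]
tool_rot: [-3.141, 0.0, 3.017]
force: [-1.8, 0.3, 4.5]
grip_width: 0.0365
finger_force: 72.3
```

Emit:
arm_command([
  [[0,0,0],[0,0,0],3.9],
  [[0,0,0],[0,0,0],4.3],
  [[0,0,0],[0,0,0],5],
  [[0,0,0],[0,0,0],6],
  [[0,0,0],[0,0,0],7.5],
  [[0,0,0],[0,0,0],7.5],
  [[0,0,-1],[0,0,0],7.5],
  [[0,0,-2],[0,0,0],7.5],
  [[0,0,-2.5],[0,0,0],7.5],
  [[0,0,-2.5],[0,0,0],7.5],
  [[0,0,-2.5],[0,0,0],7.5],
  [[0,0,-2.5],[0,0,0],7.5],
  [[0,0,0],[0,0,0],7.5],
])

```text
clock: 19.85
position: [0.4852, -0.1251, 0.3847]
tool_rot: [-3.141, 0.005, 3.017]
force: [0.2, 0.3, 0.4]
grip_width: 0.075
finger_force: 0.0
```

```bash
cat > seg.py <<'E'
from h import *
def cone(d,z=.119,box=(.35,.65,-.3,0)):
    hsv=cv2.cvtColor(d['frame'],cv2.COLOR_RGB2HSV)
    k,l,st,c=cv2.connectedComponentsWithStats(cv2.inRange(hsv,(0,150,90),(6,255,255)))
    for i in range(1,k):
        P=atz(d,c[i],z)
        if st[i,4]>4 and box[0]<P[0]<box[1] and box[2]<P[1]<box[3]: print('red',st[i],c[i],P[:2])
E
python3 - <<'E'
from seg import *
o=bot.observe();print(o['clock'],o['position'],o['tool_rot'],o['force'],o['qpos'])
s=grab('side')
cone(s)
print(proj(s,[[.485,-.125,.003],[.485,-.125,.028],[.485,-.125,.119],[.485,-.125,.133]]))
a=cv2.resize(s['frame'][150:310,190:350],(560,560),interpolation=cv2.INTER_CUBIC);cv2.imwrite('pics/c6.png',a[:,:,::-1])
E
```

```text
19.85 [ 0.48521642 -0.12506778  0.38474117] [-3.14133987  0.00505008  3.01653647] [0.22841238 0.30078124 0.3851606 ] [ 0.20114507  0.35092229 -0.08524784  1.94151234  0.0394832   0.84566658
  1.54076354]
red [251 222  10   7  44] [255.34090909 225.81818182] [ 0.48268641 -0.13227414]
[[255.78831903 254.74997847]
 [255.684491   248.44867141]
 [255.28669539 224.30651743]
 [255.22256626 220.41453033]]
```

View pics/c6.png

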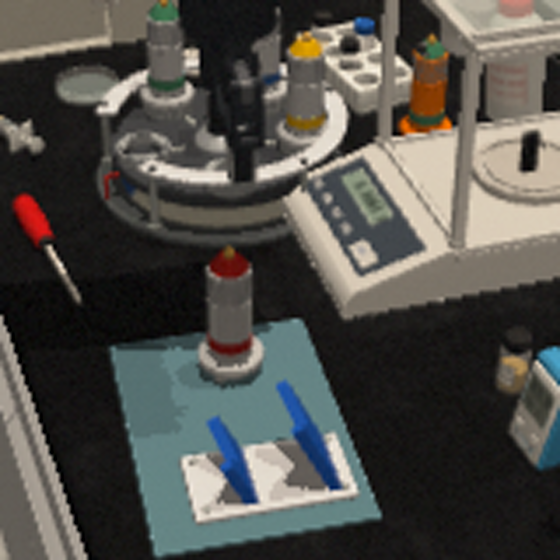

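The red head stands upright on the mat: tip at crop (229,250), foot at (230,375), clear of the saddles. Now I turn the tool for the side grasp.

Emit:
arm_command([
  [[0,0,0],[0,0,0.14],7.5],
  [[0,0,0],[0,0,0.14],7.5],
  [[0,0,0],[0,0,0.14],7.5],
  [[0,0,0],[0,0,0.14],7.5],
  [[0,0,0],[0,0,0.14],7.5],
  [[0,0,0],[0,0,0.14],7.5],
  [[0,0,0],[0,0,0.14],7.5],
  [[0,0,0],[0,0,0.14],7.5],
  [[0,0,0],[0,0,0.14],7.5],
  [[0,0,0],[0,0,0.14],7.5],
  [[0,0,0],[0,0,0.14],7.5],
  [[0,0,0],[0,0,0.14],7.5],
  [[0,0,0],[0,0,0.12],7.5],
])

```text
clock: 21.2
position: [0.4845, -0.1248, 0.3807]
tool_rot: [-3.141, 0.0, 1.211]
force: [0.3, 0.0, 0.1]
grip_width: 0.0748
finger_force: 0.0
```

Emit:
arm_command([
  [[2,0,0],[0,0,0],7.5],
  [[2.5,0,0],[0,0,0],7.5],
  [[2.5,0,0],[0,0,0],7.5],
  [[2.5,0,0],[0,0,0],7.5],
  [[2.5,0,0],[0,0,0],7.5],
  [[2.5,0,0],[0,0,0],7.5],
  [[2.5,0,0],[0,0,0],7.5],
  [[2.5,0,0],[0,0,0],7.5],
  [[0,0,0],[0,-0.125,0],7.5],
  [[0,0,0],[0,-0.125,0],7.5],
  [[0,0,0],[0,-0.125,0],7.5],
  [[0,0,0],[0,-0.125,0],7.5],
  [[0,0,0],[0,-0.125,0],7.5],
  [[0,0,0],[0,-0.125,0],7.5],
  [[0,0,0],[0,-0.125,0],7.5],
  [[0,0,0],[0,0,0],7.5],
])

```text
clock: 22.8
position: [0.5522, 0.0592, 0.3796]
tool_rot: [-3.138, 0.88, 1.221]
force: [-0.9, 0.1, -0.5]
grip_width: 0.0749
finger_force: 0.0
```

```bash
python3 - <<'E'
from plan import *
np.set_printoptions(precision=3,suppress=True)
o=bot.observe();print(o['clock'],o['position'],o['tool_rot'],o['qpos'],o['force'])
m=R.from_euler('xyz',o['tool_rot']).as_matrix();print(m)
P=np.array([.485,-.125,.070])
todo(P-.10*m[:,2]);
mm=Rm(np.radians(-40),np.radians(-110));r=R.from_matrix(mm).as_euler('xyz');todo(P-.1*mm[:,2],r)
E
```

```text
22.8 [0.552 0.059 0.38 ] [-3.138  0.88   1.221] [-0.742  0.677  0.561  1.715  0.388  1.363 -0.732] [-0.9    0.052 -0.5  ]
[[ 0.218  0.939 -0.267]
 [ 0.599 -0.345 -0.723]
 [-0.771 -0.002 -0.637]]
shift in present axes cm [11.37  0.1   9.34] in target axes [11.37  0.1   9.34] rot [0. 0. 0.]
shift in present axes cm [11.18  0.01  9.34] in target axes [11.11 -0.02  9.42] rot [-0.004  0.007 -0.   ]
```

Emit:
arm_command([
  [[1.9,0,1.56],[0,0,0],7.5],
  [[1.9,0,1.56],[0,0,0],7.5],
  [[1.9,0,1.56],[0,0,0],7.5],
  [[1.9,0,1.56],[0,0,0],7.5],
  [[1.9,0,1.56],[0,0,0],7.5],
  [[1.8,0.1,1.56],[0,0,0],7.5],
  [[0,0,0],[0,0,0],7.5],
  [[0,0,0],[0,0,0],7.5],
])

```text
clock: 23.6
position: [0.5536, 0.0578, 0.235]
tool_rot: [-3.141, 0.874, 1.216]
force: [-0.5, -1.0, 0.8]
grip_width: 0.0748
finger_force: 0.0
```

```bash
python3 - <<'E'
from plan import *
np.set_printoptions(precision=3,suppress=True)
o=bot.observe();print(o['clock'],o['position'],o['tool_rot'],o['qpos'],o['force'])
todo([.485,-.125,.070])
s=grab('side')
a=cv2.resize(s['frame'][150:310,190:350],(560,560),interpolation=cv2.INTER_CUBIC);cv2.imwrite('pics/c7.png',a[:,:,::-1])
E
```

```text
23.6 [0.554 0.058 0.235] [-3.141  0.874  1.216] [-0.695  0.89   0.496  1.767  0.335  1.129 -0.846] [-0.499 -1.04   0.834]
shift in present axes cm [ 0.11 -0.07 10.06] in target axes [ 0.11 -0.07 10.06] rot [0. 0. 0.]
```

View pics/c7.png

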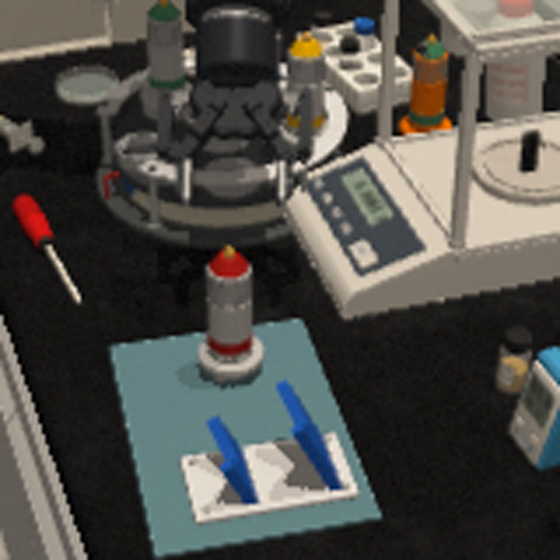

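The gripper is behind the head at crop (235,60–200), with its fingers straddling the head's line. I approach along the tool axis.

Emit:
arm_command([
  [[0,0,1.8],[0,0,0],7.5],
  [[0,0,1.8],[0,0,0],7.5],
  [[0,0,1.8],[0,0,0],7.5],
  [[0,0,1.8],[0,0,0],7.5],
  [[0,0,1.5],[0,0,0],7.5],
  [[0,0,1.3],[0,0,0],7.5],
  [[0,0,0],[0,0,0],7.5],
  [[0,0,0],[0,0,0],4.5],
  [[0,0,0],[0,0,0],4.5],
  [[0,0,0],[0,0,0],3],
  [[0,0,0],[0,0,0],3],
  [[0,0,0],[0,0,0],3],
  [[0,0,0],[0,0,0],3],
], newtons=50)

```text
clock: 24.95
position: [0.5271, -0.0136, 0.1707]
tool_rot: [3.141, 0.875, 1.216]
force: [0.2, 2.1, 6.1]
grip_width: 0.0371
finger_force: 51.0
```

```bash
python3 - <<'E'
from plan import *
np.set_printoptions(precision=4,suppress=True)
o=bot.observe();print(o['clock'],o['position'],o['tool_rot'],o['qpos'],o['force'],o['grip_width'])
m=R.from_euler('xyz',o['tool_rot']).as_matrix();print('grasp pt',o['position']+.155*m[:,2])
E
```

```text
24.95 [ 0.5271 -0.0136  0.1707] [3.1408 0.875  1.2165] [-0.6157  0.9774  0.5048  1.8771  0.3827  0.9086 -0.8802] [0.2402 2.0864 6.1062] 0.03712418822870563
grasp pt [ 0.486  -0.1253  0.0714]
```

Emit:
arm_command([
  [[-0.8,0,-0.65],[0,0,0],3],
  [[-1.2,0,-1],[0,0,0],3],
  [[-1.5,0,-1.25],[0,0,0],3],
  [[-1.5,0,-1.25],[0,0,0],3],
  [[-1.5,0,-1.25],[0,0,0],3],
  [[-1.2,0,-1],[0,0,0],3],
  [[0,0,0],[0,0,0],3],
  [[0,0,0],[0,0,0],3],
], newtons=80)

```text
clock: 25.75
position: [0.5268, -0.0138, 0.2705]
tool_rot: [3.141, 0.874, 1.217]
force: [-1.1, -0.8, -3.9]
grip_width: 0.0359
finger_force: 79.4
```

```bash
python3 - <<'E'
from plan import *
np.set_printoptions(precision=4,suppress=True)
o=bot.observe();print(o['clock'],o['position'],o['tool_rot'],o['qpos'],o['force'],o['moment'],o['grip_width'])
m=R.from_euler('xyz',o['tool_rot']).as_matrix();print('grasp pt',o['position']+.155*m[:,2], 'head axis in tool',m[2])
phi=np.arctan2(m[2,2],np.hypot(m[0,2],m[1,2]));print(np.degrees(phi))
mf=Rm(phi-np.radians(65),-.1247)
rv=R.from_matrix(m.T@mf).as_rotvec();n=int(np.ceil(np.linalg.norm(rv)/.14));w=rv/n
c=np.array([0,0,15.5]);print(rv,n,'w',w,'t',c-R.from_rotvec(w).apply(c))
print('target rpy',R.from_matrix(mf).as_euler('xyz'))
g=o['position']+.155*m[:,2]
W=follow(o['qpos'],[(g,mf),(SEAT+.1*ez,mf),(SEAT,mf)],6);print(np.array(W) if W else None)
s=grab('side')
P=o['position']+.155*m[:,2]
print(proj(s,[P+[0,0,.051],P-[0,0,.068]]))
from seg import cone;cone(s,P[2]+.048,(.3,.7,-.4,.1))
print([(x['at'],x['p']) for n in('head_mid','head_foot') for x in bot.mark_of(n,s)[:2]])
E
```

```text
25.75 [ 0.5268 -0.0138  0.2705] [3.1413 0.8741 1.2167] [-0.6464  0.8007  0.554   1.8801  0.4098  1.0543 -0.7963] [-1.0594 -0.7621 -3.8718] [ 1.3101 -0.5204  0.0569] 0.03587065060545562
grasp pt [ 0.4856 -0.1254  0.171 ] head axis in tool [-0.767   0.0002 -0.6417]
-39.91561751582987
[-0.5662  0.7995 -1.787 ] 15 w [-0.0377  0.0533 -0.1191] t [-0.8584 -0.5341  0.033 ]
target rpy [ 3.1416 -0.2603  3.0169]
[[-0.6464  0.8007  0.554   1.8801  0.4098  1.0543 -0.7963]
 [-0.5778  0.677   0.4642  1.9608  0.4768  0.933  -0.5422]
 [-0.4536  0.57    0.3537  2.0072  0.488   0.8409 -0.2179]
 [-0.2725  0.4977  0.2143  2.011   0.4228  0.7939  0.19  ]
 [-0.0599  0.474   0.0571  1.9712  0.3009  0.8135  0.6501]
 [ 0.1347  0.4999 -0.0879  1.8947  0.1831  0.9072  1.0921]
 [ 0.277   0.5647 -0.2022  1.7923  0.1133  1.0582  1.4685]
 [ 0.3122  0.567  -0.1934  1.79    0.1213  1.058   1.5072]
 [ 0.3471  0.5706 -0.1845  1.785   0.1293  1.0588  1.5458]
 [ 0.3818  0.5756 -0.1756  1.7773  0.1373  1.0604  1.5844]
 [ 0.416   0.582  -0.1667  1.767   0.1452  1.063   1.6228]
 [ 0.4497  0.5897 -0.158   1.754   0.153   1.0665  1.6609]
 [ 0.483   0.5988 -0.1495  1.7384  0.1605  1.0709  1.6988]
 [ 0.4816  0.6212 -0.1478  1.7488  0.1661  1.0386  1.6929]
 [ 0.48    0.6444 -0.1458  1.7579  0.1718  1.0068  1.6868]
 [ 0.4783  0.6683 -0.1435  1.7659  0.1776  0.9754  1.6807]
 [ 0.4764  0.6929 -0.1409  1.7725  0.1836  0.9446  1.6746]
 [ 0.4743  0.7181 -0.138   1.7779  0.1896  0.9144  1.6685]
 [ 0.472   0.7439 -0.1349  1.7821  0.1957  0.8848  1.6625]]
[[255.0353 194.4758]
 [255.5866 228.7113]]
red [251 193  11   8  63] [256.     197.0476] [ 0.4852 -0.1347]
red [194 206  11  14  82] [198.7805 211.8659] [ 0.3195 -0.1536]
red [252 221   8   4  19] [255.3684 222.7895] [ 0.4433 -0.2519]
[([257.9, 209.7], 0.69), ([253.1, 227.4], 0.58)]
```

Emit:
arm_command([
  [[-0.858,-0.534,0.033],[-0.0377,0.0533,-0.1191],3],
  [[-0.858,-0.534,0.033],[-0.0377,0.0533,-0.1191],3],
  [[-0.858,-0.534,0.033],[-0.0377,0.0533,-0.1191],3],
  [[-0.858,-0.534,0.033],[-0.0377,0.0533,-0.1191],3],
  [[-0.858,-0.534,0.033],[-0.0377,0.0533,-0.1191],3],
  [[-0.858,-0.534,0.033],[-0.0377,0.0533,-0.1191],3],
  [[-0.858,-0.534,0.033],[-0.0377,0.0533,-0.1191],3],
  [[-0.858,-0.534,0.033],[-0.0377,0.0533,-0.1191],3],
  [[-0.858,-0.534,0.033],[-0.0377,0.0533,-0.1191],3],
  [[-0.858,-0.534,0.033],[-0.0377,0.0533,-0.1191],3],
  [[-0.858,-0.534,0.033],[-0.0377,0.0533,-0.1191],3],
  [[-0.858,-0.534,0.033],[-0.0377,0.0533,-0.1191],3],
  [[-0.858,-0.534,0.033],[-0.0377,0.0533,-0.1191],3],
  [[-0.858,-0.534,0.033],[-0.0377,0.0533,-0.1191],3],
  [[-0.858,-0.534,0.033],[-0.0377,0.0533,-0.1191],3],
  [[0,0,0],[0,0,0],3],
  [[0,0,0],[0,0,0],3],
])

```text
clock: 27.6
position: [0.5248, -0.1306, 0.32]
tool_rot: [-3.138, -0.261, 3.011]
force: [0.0, 0.0, -3.2]
grip_width: 0.0361
finger_force: 79.9
```

```bash
python3 - <<'E'
from plan import *
np.set_printoptions(precision=4,suppress=True)
o=bot.observe();print(o['clock'],o['position'],o['tool_rot'],o['qpos'],o['force'],o['grip_width'])
m=R.from_euler('xyz',o['tool_rot']).as_matrix();print('grasp pt',o['position']+.155*m[:,2],'head axis',m@np.array([-.767,0,-.6417]))
ax=np.cos(np.radians(25))*ex+np.sin(np.radians(25))*ez;print(ax)
todo(SEAT+.003*ax+.06*ez,[np.pi,-.2603,3.0169])
s=grab('side')
a=cv2.resize(s['frame'][150:310,190:350],(560,560),interpolation=cv2.INTER_CUBIC);cv2.imwrite('pics/c8.png',a[:,:,::-1])
print([(x['at'],x['p']) for n in('head_mid','head_foot','rest_seat') for x in bot.mark_of(n,s)[:2]])
print(proj(s,[o['position']+.155*m[:,2]-.003*ax,o['position']+.155*m[:,2]-.068*ax,SEAT]))
E
```

```text
27.6 [ 0.5248 -0.1306  0.32  ] [-3.1383 -0.2612  3.0111] [ 0.2821  0.5666 -0.2098  1.7934  0.1203  1.0574  1.4571] [ 0.0164  0.049  -3.1806] 0.03610729158039414
grasp pt [ 0.485  -0.1259  0.1703] head axis [ 0.8993 -0.116   0.4218]
[ 0.8992 -0.1127  0.4226]
shift in present axes cm [ -0.35 -14.38   4.4 ] in target axes [ -0.27 -14.39   4.38] rot [-0.002 -0.001 -0.006]
[([254.0, 213.8], 0.61), ([230.8, 221.5], 0.91), ([306.2, 332.8], 0.73), ([263.5, 267.4], 0.67), ([249.6, 200.8], 0.51)]
[[254.2448 210.4436]
 [234.3502 220.8885]
 [262.2888 270.5919]]
```

View pics/c8.png

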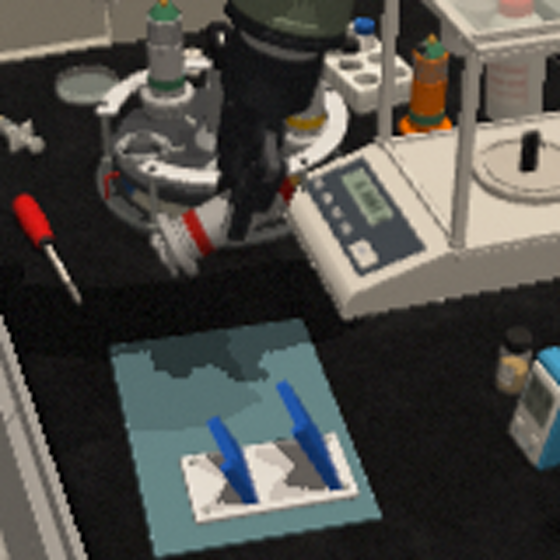

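The head hangs tilted with its flange at crop (175,245) and its cone end up toward (290,190), matching the rest axis. I move it over the rest.

Emit:
arm_command([
  [[0,-1.4,0],[0,0,0],3],
  [[0,-2,0],[0,0,0],3],
  [[0,-2.2,0],[0,0,0],3],
  [[0,-2.2,0],[0,0,0],3],
  [[0,-2.2,0],[0,0,0],3],
  [[-0.1,-2,1],[0,0,0],3],
  [[-0.1,-1.4,1.4],[0,0,0],3],
  [[-0.1,-1,1.4],[-0.002,-0.001,-0.006],3],
  [[0,0,0.6],[0,0,0],3],
  [[0,0,0],[0,0,0],3],
  [[0,0,0],[0,0,0],3],
])

```text
clock: 28.9
position: [0.4992, -0.2714, 0.2778]
tool_rot: [3.139, -0.26, 3.023]
force: [-0.2, 0.1, -3.7]
grip_width: 0.0363
finger_force: 79.8
```

```bash
python3 - <<'E'
from plan import *
np.set_printoptions(precision=4,suppress=True)
o=bot.observe();print(o['clock'],o['position'],o['tool_rot'],o['force'],o['grip_width'])
m=R.from_euler('xyz',o['tool_rot']).as_matrix();G=o['position']+.155*m[:,2];print('grasp pt',G)
ax=np.cos(np.radians(25))*ex+np.sin(np.radians(25))*ez
T=SEAT+.003*ax;print('off seat (x,y,z)',np.round([(T-G)@ex,(T-G)@ey,(T-G)[2]],4));todo(T,[np.pi,-.2603,3.0169])
s=grab('side');t=grab('top')
for d in (s,t): print([(x['at'],round(x['p'],2)) for n in('head_mid','head_foot','rest_seat') for x in bot.mark_of(n,d)[:2]]); print(proj(d,[G-.003*ax,G-.068*ax,SEAT]))
a=np.hstack([cv2.resize(d['frame'][y:y+80,x:x+80],(400,400),interpolation=cv2.INTER_CUBIC) for d,x,y in((s,220,230),(t,290,200))]);cv2.imwrite('pics/c9.png',a[:,:,::-1])
E
```

```text
28.9 [ 0.4992 -0.2714  0.2778] [ 3.1387 -0.2599  3.0231] [-0.2109  0.0758 -3.7076] 0.03626588993030798
grasp pt [ 0.4597 -0.2663  0.128 ]
off seat (x,y,z) [-0.0008 -0.0012 -0.0607]
shift in present axes cm [-1.49 -0.11  5.89] in target axes [-1.49 -0.1   5.89] rot [0.001 0.    0.006]
[([265.3, 253.8], 0.63), ([237.8, 267.8], 0.8), ([265.2, 269.1], 0.87)]
[[262.4044 253.0344]
 [240.8152 264.2567]
 [262.2888 270.5919]]
[([326.5, 251.1], 0.53), ([374.2, 239.6], 0.71), ([327.7, 265.6], 0.41), ([326.5, 249.8], 0.65), ([221.4, 193.3], 0.37)]
[[328.9544 251.3983]
 [325.7064 267.4983]
 [327.0976 250.8664]]
```

View pics/c9.png

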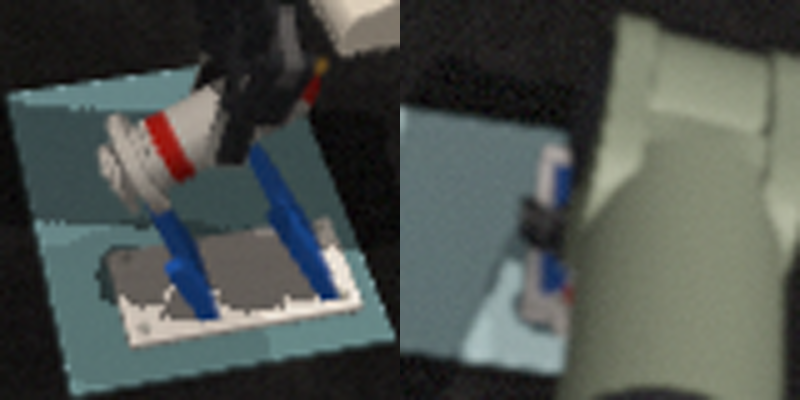

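The head is over the rest with its flange at crop (120,160), and the saddles are at (190,265) and (290,220). It lies parallel to the rest's axis and below-slope of the lower saddle, so I lower it.

Emit:
arm_command([
  [[-0.25,-0.05,0.97],[0,0,0.003],3],
  [[-0.25,-0.05,0.97],[0,0,0.003],3],
  [[-0.25,0,0.97],[0,0,0],3],
  [[-0.25,0,0.97],[0,0,0],3],
  [[-0.13,0,0.5],[0,0,0],3],
  [[-0.1,0,0.4],[0,0,0],3],
  [[0,0,0],[0,0,0],3],
  [[0,0,0],[0,0,0],3],
])

```text
clock: 30.1
position: [0.4983, -0.2733, 0.2286]
tool_rot: [3.141, -0.26, 3.016]
force: [0.4, 0.1, -4.0]
grip_width: 0.0357
finger_force: 80.9
```

Emit:
arm_command([
  [[-0.06,0,0.25],[0,0,0],3],
  [[-0.06,0,0.25],[0,0,0],3],
  [[0,0,0],[0,0,0],3],
])

```text
clock: 30.4
position: [0.4981, -0.2731, 0.2231]
tool_rot: [3.141, -0.26, 3.016]
force: [0.2, -0.2, -4.1]
grip_width: 0.0359
finger_force: 80.9
```

```bash
cat > chk.py <<'E'
from plan import *
np.set_printoptions(precision=4,suppress=True)
o=bot.observe();print(o['clock'],o['position'],o['tool_rot'],o['force'],o['moment'],o['grip_width'])
m=R.from_euler('xyz',o['tool_rot']).as_matrix();G=o['position']+.155*m[:,2];print('grasp pt',G)
ax=np.cos(np.radians(25))*ex+np.sin(np.radians(25))*ez
T=SEAT+.003*ax;print('off seat (x,y,z)',np.round([(T-G)@ex,(T-G)@ey,(T-G)[2]],4));todo(T,[np.pi,-.2603,3.0169])
E
python3 chk.py
```

```text
30.4 [ 0.4981 -0.2731  0.2231] [ 3.1408 -0.2601  3.0157] [ 0.229  -0.2108 -4.1274] [-0.0585 -0.4939  0.0101] 0.035893374405355984
grasp pt [ 0.4585 -0.268   0.0733]
off seat (x,y,z) [ 0.0001  0.0007 -0.006 ]
shift in present axes cm [-0.16  0.08  0.58] in target axes [-0.16  0.08  0.58] rot [ 0.001  0.    -0.001]
```

Emit:
arm_command([
  [[-0.05,0,0.2],[0,0,0],3],
  [[-0.05,0,0.2],[0,0,0],3],
  [[0,0,0],[0,0,0],3],
])

```text
clock: 30.7
position: [0.4982, -0.2729, 0.2212]
tool_rot: [3.141, -0.26, 3.015]
force: [-7.6, 7.3, 38.6]
grip_width: 0.0357
finger_force: 86.1
```

Emit:
arm_command([
  [[-0.04,0,0.15],[0,0,0],3],
  [[0,0,0],[0,0,0],3],
])

```text
clock: 30.9
position: [0.4982, -0.2729, 0.221]
tool_rot: [3.141, -0.26, 3.015]
force: [-12.0, 10.3, 64.2]
grip_width: 0.0361
finger_force: 89.2
```

Emit:
arm_command([
  [[-0.03,0,0.1],[0,0,0],3],
  [[0,0,0],[0,0,0],3],
])

```text
clock: 31.1
position: [0.4983, -0.2729, 0.2208]
tool_rot: [-3.141, -0.26, 3.015]
force: [-15.4, 13.2, 82.6]
grip_width: 0.0358
finger_force: 90.8
```

```bash
python3 chk.py
```

```text
31.1 [ 0.4983 -0.2729  0.2208] [-3.1415 -0.26    3.0145] [-15.3987  13.2011  82.6262] [ 3.0669  6.5713 -0.9071] 0.03579288851769144
grasp pt [ 0.4588 -0.2679  0.071 ]
off seat (x,y,z) [-0.0001  0.0005 -0.0038]
shift in present axes cm [-0.09  0.06  0.37] in target axes [-0.09  0.06  0.37] rot [ 0.     0.    -0.002]
```

Emit:
arm_command([
  [[0.08,0.05,-0.3],[0,0,0],3],
  [[0,0,0],[0,0,0],3],
  [[0,0,0],[0,0,0],3],
])

```text
clock: 31.4
position: [0.4982, -0.2729, 0.2214]
tool_rot: [-3.141, -0.26, 3.015]
force: [-7.4, 2.7, 30.7]
grip_width: 0.0358
finger_force: 84.9
```

Emit:
arm_command([
  [[0.04,0.02,-0.15],[0,0,0],3],
  [[0,0,0],[0,0,0],3],
  [[0,0,0],[0,0,0],3],
])

```text
clock: 31.7
position: [0.4981, -0.2728, 0.2217]
tool_rot: [3.142, -0.26, 3.015]
force: [-4.2, -1.1, 10.9]
grip_width: 0.0357
finger_force: 82.7
```

```bash
python3 chk.py; python3 - <<'E'
from plan import *
s=grab('side')
a=cv2.resize(s['frame'][230:310,220:310],(720,640)[:2],interpolation=cv2.INTER_CUBIC)[:600];cv2.imwrite('pics/c10.png',a[:,:,::-1])
from seg import cone;cone(s,.07,(.3,.6,-.4,-.2))
for n in('head_mid','head_foot'):print(n,[(x['at'],round(x['p'],2)) for x in bot.mark_of(n,s)[:2]])
ax=np.cos(np.radians(25))*ex+np.sin(np.radians(25))*ez
print(proj(s,[SEAT,SEAT-.065*ax,SEAT-.04*ax,SEAT+.051*ax]))
E
```

```text
31.7 [ 0.4981 -0.2728  0.2217] [ 3.1416 -0.2598  3.0151] [-4.2418 -1.0649 10.9046] [-0.256   0.6268  0.0214] 0.03571748168186858
grasp pt [ 0.4586 -0.2678  0.0719]
off seat (x,y,z) [ 0.      0.0005 -0.0046]
shift in present axes cm [-0.13  0.06  0.44] in target axes [-0.13  0.06  0.44] rot [ 0.     0.    -0.002]
red [249 269   9  12  45] [252.66666667 274.55555556] [ 0.4249985 -0.2771009]
head_mid [([264.4, 271.9], 0.57)]
head_foot [([238.2, 281.1], 0.55)]
[[262.28884644 270.59190381]
 [241.31799611 281.45204595]
 [249.37214598 277.2810557 ]
 [278.81152162 262.03533133]]
```

View pics/c10.png

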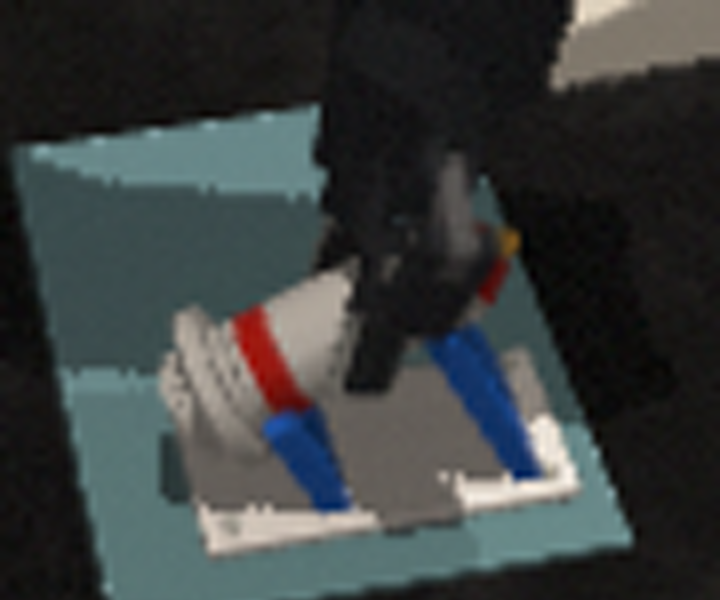

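The head lies in both saddles: flange at crop (200,380) just beyond the lower one, brass tip free at (508,243). I release it and retreat.

Emit:
arm_command([
  [[0,0,0],[0,0,0],3.8],
  [[0,0,0],[0,0,0],4.2],
  [[0,0,0],[0,0,0],5],
  [[0,0,0],[0,0,0],6],
  [[0,0,0],[0,0,0],7],
  [[0,0,0],[0,0,0],7],
  [[0,0,-1],[0,0,0],7],
  [[0,0,-2],[0,0,0],7],
  [[0,0,-2.5],[0,0,0],7],
  [[0,0,-2.5],[0,0,0],7],
  [[0,0,-2.5],[0,0,0],7],
  [[0,0,-2.5],[0,0,0],7],
  [[0,0,-2],[0,0,0],7],
  [[0,0,0],[0,0,0],7],
  [[0,0,0],[0,0,0],7],
])

```text
clock: 33.35
position: [0.5364, -0.2773, 0.3667]
tool_rot: [3.141, -0.259, 3.016]
force: [0.2, -0.3, -0.1]
grip_width: 0.0701
finger_force: 0.0
```

```bash
python3 - <<'E'
from plan import *
np.set_printoptions(precision=4,suppress=True)
o=bot.observe();print(o['clock'],o['position'],o['force'],o['grip_width'],abs(o['qd']).max())
s=grab('side');t=grab('top')
from seg import cone;cone(s,.07,(.3,.6,-.4,-.2))
ax=np.cos(np.radians(25))*ex+np.sin(np.radians(25))*ez
for d in (s,t):
  for n in('head_mid','head_foot'):print(n,[(np.round(x['at'],1),round(x['p'],2)) for x in bot.mark_of(n,d)[:2]])
  print(proj(d,[SEAT,SEAT-.065*ax,SEAT+.065*ax]))
# projected seated head axis drawn beside the crop
a=cv2.resize(s['frame'][200:320,200:340],(700,600),interpolation=cv2.INTER_CUBIC)
cv2.imwrite('pics/c11.png',a[:,:,::-1])
E
```

```text
33.35 [ 0.5364 -0.2773  0.3667] [ 0.1766 -0.3475 -0.0994] 0.07007532795478306 0.02005370440436368
red [249 269   9  12  45] [252.6667 274.5556] [ 0.425  -0.2771]
head_mid [(array([264.7, 269.5]), 0.81)]
head_foot [(array([238.1, 282.5]), 0.88), (array([263.4, 269.1]), 0.7)]
[[262.2888 270.5919]
 [241.318  281.452 ]
 [283.3578 259.681 ]]
head_mid [(array([323.8, 247.4]), 0.46)]
head_foot [(array([322.2, 267.1]), 0.66), (array([316.1, 182.3]), 0.66)]
[[327.0976 250.8664]
 [324.0107 266.3216]
 [330.2856 234.9046]]
```

```bash
python3 -c "
from workcell import bot
print(bot.job_done())"
```

```text
the job is handed in; nothing more can be done
None
```

The job is handed in at about 33 s with all three steps done in order: the red-banded head lies released in both saddles, tip up the slope and about 5 mm from the seat point by my measurement. No verdict came back, the head pressed on the saddles with about 83 N before I eased it to 11 N (wrist limit 120 N), and I viewed 11 pictures instead of 10.

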